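# Sweep grinding balls off the mill deck and scoop them into the jar

### The job

Clear the ball mill: with the brush, first sweep all the ceramic balls off its deck into the trough, then, with the scoop, lift them out of the trough a scoopful at a time and tip every one into the steel jar. Never touch the balls with the gripper, and leave the rack, the box and the amber jar undisturbed. When done, lay the brush (on its bristles) and the scoop (flat on its pan) back on the rubber mat.

Things in the scene. Friction and masses are not known exactly. Their poses are not given: they have to be found in the camera images.
- mill: Bench ball mill, fixed, level; origin on the bench top. Frame: x along the trough (away from the robot), y from the trough to the deck, z up. Deck: x -135 to 40, y 0 to 185 mm. Trough beside it at y -75 to 0, x -135 to 170 mm. Grey drive housing, 72 mm high, behind the deck at y 191 to 266 mm.
- deck_mid (a point): Middle of the flat dark steel deck's top face (mill x -47, y 92, z 60 mm). Deck inside 175 (x) by 185 (y) mm, 60 mm above the bench, with rims 18 mm higher at both x ends and at the back (y 185); its side at y = 0 is open and drops straight into the trough.
- trough_end (a point): Middle of the trough's near end wall at floor level, the end towards the robot (mill x -135, y -37, z 4 mm). Trough inside 305 mm long (x), 75 mm wide (y); level floor 4 mm above the bench; wall tops 60 mm above the bench (on the deck side the deck is its wall; beyond x 45 mm that wall is 60 mm high too).
- jar_mouth (a point): Centre of the mouth of the round steel grinding jar, 85 mm above the bench; outer radius 72 mm, inner 68 mm, inner floor 5 mm above the bench. The jar stands loose, 1.2 kg.
- mat: Black rubber tool mat, fixed, 260 (its x) by 270 (its y) by 2 mm. Origin at the centre of its underside. The scoop and the brush lie on it, side by side in its y direction, in either order.
- scoop_grip (a point): Middle of the scoop's handle, 80 mm above its underside. Rubber-covered (grippy) bar handle along x, x -40 to 30 mm, 20 mm thick (y), 24 mm high (68 to 92 mm up), bridging over the pan from a post at its back wall (x 17 to 29 mm). -x points out of the nose, z up when it lies flat, nose roughly towards the robot. 200 g.
- scoop_nose (a point): Middle of the pan's front edge, on its underside, 45 mm ahead (-x) of and 80 mm below scoop_grip. Steel pan 75 mm long (x 0 to 75 from here), 66 mm wide, floor 2 mm thick, open at the nose; back and side walls 36 mm high, 62 mm apart inside; the side walls run along the rear 40 mm only, the front 35 mm is a blade with 2.5 mm high curbs at its sides.
- brush_grip (a point): Middle of the brush's grip, 57 mm above the bristle tips. Block brush, 250 g, standing on its stiff bristles: bristle block 96 (x) by 44 (y) by 27 mm high, wooden back 100 by 50 mm (26 to 36 mm up), and above it a wooden ridge grip 90 mm long (x), 22 mm thick (y), from 36 to 70 mm up. Long axis is its x, z up.
- ball0_center (a point): Centre of a white glazed ceramic grinding ball, 30 mm diameter, 50 g; slippery (friction about 0.1), rolls but soon comes to rest. Starts on the deck. Seven to nine of the ten balls are present in a run.
- ball1_center (a point): Centre of a white glazed ceramic grinding ball, 30 mm diameter, 50 g; slippery (friction about 0.1), rolls but soon comes to rest. Starts on the deck. Seven to nine of the ten balls are present in a run.
- ball2_center (a point): Centre of a white glazed ceramic grinding ball, 30 mm diameter, 50 g; slippery (friction about 0.1), rolls but soon comes to rest. Starts on the deck. Seven to nine of the ten balls are present in a run.
- ball3_center (a point): Centre of a white glazed ceramic grinding ball, 30 mm diameter, 50 g; slippery (friction about 0.1), rolls but soon comes to rest. Starts on the deck. Seven to nine of the ten balls are present in a run.
- ball4_center (a point): Centre of a white glazed ceramic grinding ball, 30 mm diameter, 50 g; slippery (friction about 0.1), rolls but soon comes to rest. Starts on the deck. Seven to nine of the ten balls are present in a run.
- ball5_center (a point): Centre of a white glazed ceramic grinding ball, 30 mm diameter, 50 g; slippery (friction about 0.1), rolls but soon comes to rest. Starts on the deck. Seven to nine of the ten balls are present in a run.
- ball6_center (a point): Centre of a white glazed ceramic grinding ball, 30 mm diameter, 50 g; slippery (friction about 0.1), rolls but soon comes to rest. Starts on the deck. Seven to nine of the ten balls are present in a run.
- ball7_center (a point): Centre of a white glazed ceramic grinding ball, 30 mm diameter, 50 g; slippery (friction about 0.1), rolls but soon comes to rest. Starts on the deck. Seven to nine of the ten balls are present in a run.
- ball8_center (a point): Centre of a white glazed ceramic grinding ball, 30 mm diameter, 50 g; slippery (friction about 0.1), rolls but soon comes to rest. Starts on the deck. Seven to nine of the ten balls are present in a run.
- ball9_center (a point): Centre of a white glazed ceramic grinding ball, 30 mm diameter, 50 g; slippery (friction about 0.1), rolls but soon comes to rest. Starts on the deck. Seven to nine of the ten balls are present in a run.
- tube_rack_mid (a point): Bystander: yellow tube rack with blue-capped tubes, 70 by 160 by 113 mm, beyond the jar; point on its underside centre.
- freezer_box: Bystander: blue box with white lid, 104 by 104 by 56 mm, far right; origin at underside centre.
- reagent: Bystander: amber glass jar with blue cap, 70 mm diameter, 140 mm tall, beyond the mill; origin at underside centre.

How it is judged (in metres and radians):
On the way, in this order (a step that is already met when the one before it is completed fails the run):
1. the brush is down on the deck (x of brush_grip in the frame of mill between -0.14 and 0.045 m and y of brush_grip in the frame of mill between -0.02 and 0.19 m and z of brush_grip in the frame of mill between 0.1 and 0.14 m), for 0.2 s.
2. every ball lies in the trough (x of ball0_center in the frame of mill between -0.14 and 0.175 m and y of ball0_center in the frame of mill between -0.08 and 0 m and z of ball0_center in the frame of mill between 0 and 0.075 m and x of ball1_center in the frame of mill between -0.14 and 0.175 m and y of ball1_center in the frame of mill between -0.08 and 0 m and z of ball1_center in the frame of mill between 0 and 0.075 m and x of ball2_center in the frame of mill between -0.14 and 0.175 m and y of ball2_center in the frame of mill between -0.08 and 0 m and z of ball2_center in the frame of mill between 0 and 0.075 m and x of ball3_center in the frame of mill between -0.14 and 0.175 m and y of ball3_center in the frame of mill between -0.08 and 0 m and z of ball3_center in the frame of mill between 0 and 0.075 m and x of ball4_center in the frame of mill between -0.14 and 0.175 m and y of ball4_center in the frame of mill between -0.08 and 0 m and z of ball4_center in the frame of mill between 0 and 0.075 m and x of ball5_center in the frame of mill between -0.14 and 0.175 m and y of ball5_center in the frame of mill between -0.08 and 0 m and z of ball5_center in the frame of mill between 0 and 0.075 m and x of ball6_center in the frame of mill between -0.14 and 0.175 m and y of ball6_center in the frame of mill between -0.08 and 0 m and z of ball6_center in the frame of mill between 0 and 0.075 m and x of ball7_center in the frame of mill between -0.14 and 0.175 m and y of ball7_center in the frame of mill between -0.08 and 0 m and z of ball7_center in the frame of mill between 0 and 0.075 m and x of ball8_center in the frame of mill between -0.14 and 0.175 m and y of ball8_center in the frame of mill between -0.08 and 0 m and z of ball8_center in the frame of mill between 0 and 0.075 m and x of ball9_center in the frame of mill between -0.14 and 0.175 m and y of ball9_center in the frame of mill between -0.08 and 0 m and z of ball9_center in the frame of mill between 0 and 0.075 m), for 0.2 s.
3. the scoop is down in the trough (x of scoop_grip in the frame of mill between -0.14 and 0.175 m and y of scoop_grip in the frame of mill between -0.08 and 0 m and z of scoop_grip in the frame of mill between 0.06 and 0.115 m), for 0.2 s.
4. the scoop carries at least one ball clear of the trough (((x of ball0_center in the frame of scoop_grip between -0.05 and 0.045 m and y of ball0_center in the frame of scoop_grip between -0.038 and 0.038 m and z of ball0_center in the frame of scoop_grip between -0.08 and 0 m and height (world z) of ball0_center above 0.085 m) or (x of ball1_center in the frame of scoop_grip between -0.05 and 0.045 m and y of ball1_center in the frame of scoop_grip between -0.038 and 0.038 m and z of ball1_center in the frame of scoop_grip between -0.08 and 0 m and height (world z) of ball1_center above 0.085 m) or (x of ball2_center in the frame of scoop_grip between -0.05 and 0.045 m and y of ball2_center in the frame of scoop_grip between -0.038 and 0.038 m and z of ball2_center in the frame of scoop_grip between -0.08 and 0 m and height (world z) of ball2_center above 0.085 m) or (x of ball3_center in the frame of scoop_grip between -0.05 and 0.045 m and y of ball3_center in the frame of scoop_grip between -0.038 and 0.038 m and z of ball3_center in the frame of scoop_grip between -0.08 and 0 m and height (world z) of ball3_center above 0.085 m) or (x of ball4_center in the frame of scoop_grip between -0.05 and 0.045 m and y of ball4_center in the frame of scoop_grip between -0.038 and 0.038 m and z of ball4_center in the frame of scoop_grip between -0.08 and 0 m and height (world z) of ball4_center above 0.085 m) or (x of ball5_center in the frame of scoop_grip between -0.05 and 0.045 m and y of ball5_center in the frame of scoop_grip between -0.038 and 0.038 m and z of ball5_center in the frame of scoop_grip between -0.08 and 0 m and height (world z) of ball5_center above 0.085 m) or (x of ball6_center in the frame of scoop_grip between -0.05 and 0.045 m and y of ball6_center in the frame of scoop_grip between -0.038 and 0.038 m and z of ball6_center in the frame of scoop_grip between -0.08 and 0 m and height (world z) of ball6_center above 0.085 m) or (x of ball7_center in the frame of scoop_grip between -0.05 and 0.045 m and y of ball7_center in the frame of scoop_grip between -0.038 and 0.038 m and z of ball7_center in the frame of scoop_grip between -0.08 and 0 m and height (world z) of ball7_center above 0.085 m) or (x of ball8_center in the frame of scoop_grip between -0.05 and 0.045 m and y of ball8_center in the frame of scoop_grip between -0.038 and 0.038 m and z of ball8_center in the frame of scoop_grip between -0.08 and 0 m and height (world z) of ball8_center above 0.085 m) or (x of ball9_center in the frame of scoop_grip between -0.05 and 0.045 m and y of ball9_center in the frame of scoop_grip between -0.038 and 0.038 m and z of ball9_center in the frame of scoop_grip between -0.08 and 0 m and height (world z) of ball9_center above 0.085 m))), for 0.2 s.
At the end, for the whole second after the job is handed in: Every ball present is inside the jar (centre within 66 mm of its axis and below its rim), the jar upright; the scoop lies flat and the brush stands on its bristles, both resting on the mat with their middles inside its outline, tilted less than 0.15 rad, released (horizontal distance between each of ball0_center, ball1_center, ball2_center, ball3_center, ball4_center, ball5_center, ball6_center, ball7_center, ball8_center, ball9_center and jar_mouth below 0.066 m and height (world z) of each of ball0_center, ball1_center, ball2_center, ball3_center, ball4_center, ball5_center, ball6_center, ball7_center, ball8_center, ball9_center below 0.085 m and angle between each of jar_mouth, scoop_grip, brush_grip's own z axis and vertical below 0.15 rad and x of scoop_grip in the frame of mat between -0.13 and 0.13 m and y of scoop_grip in the frame of mat between -0.135 and 0.135 m and z of scoop_grip in the frame of mat between 0.07 and 0.094 m and x of brush_grip in the frame of mat between -0.13 and 0.13 m and y of brush_grip in the frame of mat between -0.135 and 0.135 m and z of brush_grip in the frame of mat between 0.047 and 0.071 m); the robot touches nothing.
It fails at once if a ball is touched by the gripper's fingers (contact force between any of ball0, ball1, ball2, ball3, ball4, ball5, ball6, ball7, ball8, ball9 and the fingers above 1 N).
It fails at once if a bystander is disturbed (moved more than 20 mm) (distance of any of tube_rack_mid, freezer_box, reagent from where it was at the start of the episode above 0.02 m).
Of ball0, ball1, ball2, ball3, ball4, ball5, ball6, ball7, ball8, ball9 only 7 to 9 are there at a start; the rules pass over those that are not, and their reading is None.
At some moment in a run one of scoop, brush may be knocked a few centimetres aside while the robot is not near it.
It also fails if it takes over 210 s, if anything falls off the work surface, if the arm or the gripper's body presses on something with over 40 N, if the wrist force passes 120 N, or if a joint passes its speed limit or range.

### The arm

A 6-joint arm with a two-finger parallel gripper is mounted at the origin on the work surface. World frame = base frame: x ahead of the robot, y to its left, z up, the work surface at z = 0. Lengths are in mm, angles in rad, forces in N, time in s.
With the tool pointing down it reaches from about 350 to 725 mm from the base axis. Payload 4.3 kg.
Tool frame: the origin (TCP) lies midway between the tips of the shut fingers; the grasp point (between the pads) lies 19 mm behind it; z points along the fingers, y is the line along which they close (so a half turn about z gives the same grasp; the last joint's range is limited). The gripper opens to 85 mm and grips with 20 to 120 N. Pads are 22 mm wide; open, the fingers measure 114 mm over their backs; the gripper's body (76 mm by 85 mm) begins 54 mm behind the grasp point. The pads swing forward as they close: fully open they stand 13 mm farther back than shut.
Start: joints at [1.042, 0.377, 0.081, 1.274, 0, 1.46], TCP at [233.843, 525.342, 231.329] pointing down, gripper open.
Joint ranges: [-2.72, 2.72], [-0.84, 1.66], [-1.02, 1.22], [-1.77, 2.12], [-1.37, 1.28], [-3.14, 3.14]. Speed limits (rad/s): [2.57, 2.57, 3.14, 3.14, 3.14, 3.14].

### API

Orientations are given as a unit quaternion [w, x, y, z].
In Python, from workcell import observe, optics, ctrl gives the robot as it stands. The module is installed in compiled form; this text tells all that it offers.
- The arm moves only by the shell command python3 -m pendant 'ROWS'. ROWS is JSON, a list of rows, each a list of 5 numbers: the shift along the tool's x, y, z in cm, then the turn about the tool's z in rad, then the opening, from 0 (shut) to 1 (fully open). A call has exactly 5 rows; each row shifts and turns the commanded pose from where the row before left it, along the tool's axes as they then stand; what a row does not reach is not made up. A row lasts 1/12 s, in which the tool goes at most 41.7 mm and 7.16 degrees, less where a joint would pass 70% of its speed; a pose out of reach is approached as far as the arm can. A call is refused whole if a number of a shift passes 4.17 or a number of a turn 0.125, either way. A call with a gripper value outside its range is refused whole. The fingers move at their own pace and stop on an object; the grip force is fixed at half the most. Time passes only in rows, so rows that do not move let the fingers close, or fill a call up. It gives the time, the measured TCP pose, the force, the opening and the grip force at its end, in the units of the state.
- observe(): the state, without advancing time (a new reading comes with each control period).
- optics.get_image(name): name is "scene" or "top" or "wrist"; returns a dict with "frame" (480x640x3 uint8, blue, green, red), "camera_matrix" (3x3 intrinsics, pixels), "camera_from_world" (4x4, takes a point from world to camera coordinates). Camera axes: x right, y up, looking along -z (the intrinsics and any distortion apply to the point x, -y, -z); pixel columns grow to the right and rows downward; lengths in mm; the calibration is good to about 2 mm. A picture is of the moment at which its call begins. There is no depth.
- ctrl.finish_job(): hands the job in; it is judged then, once.
The state is a dict: "clock": time; "joint_pos": joint angles; "qvel": joint speeds; "joint_torque": joint torques, N m; "tcp_pos": TCP position; "ee_rot": TCP orientation; "force": force on the tool from outside, world axes, zero at the start; "moment": the same for the moment, N m; "opening": opening from 0.0 (shut) to 1.0 (fully open); "grip_force": force on a finger pad.
Only numpy, scipy, OpenCV 4.12 (cv2) and the standard library are available. Lean on these libraries where they do the work, as an engineer would, in place of code of your own. Each camera call takes 0.05 s, during which the arm holds its last target. There are 200 camera calls.

## Working session

There is one attempt and no reset: what is moved stays moved. The work goes in short steps, Python scripts to look and compute and a shell command to move; the robot and the scene stay as the last step left them, time stands still between calls to the robot, and variables do not carry over. Pictures are saved under pics/ and viewed, at most 16 in all, crops included, and the job is handed in when it is done.

```bash
mkdir -p pics
cat > h.py <<'E'
import numpy as np, cv2, sys
from workcell import observe, optics, ctrl
def snap(n,out=None):
    d=optics.get_image(n); 
    if out: cv2.imwrite('pics/'+out,d['frame'])
    return d
def proj(d,p):
    p=np.atleast_2d(np.asarray(p,float)); T=np.array(d['camera_from_world'])
    c=p@T[:3,:3].T+T[:3,3]; q=np.c_[c[:,0],-c[:,1],-c[:,2]]@np.array(d['camera_matrix']).T
    return q[:,:2]/q[:,2:]
def unproj(d,uv,z):
    uv=np.atleast_2d(np.asarray(uv,float)); T=np.array(d['camera_from_world']); K=np.array(d['camera_matrix'])
    r=np.c_[uv,np.ones(len(uv))]@np.linalg.inv(K).T; r=np.c_[r[:,0],-r[:,1],-r[:,2]]@T[:3,:3]
    o=-T[:3,:3].T@T[:3,3]; z=np.broadcast_to(z,len(uv)); return o+r*((z-o[2])/r[:,2])[:,None]
E
python3 - <<'E'
from h import *
for n in('scene','top'):
    d=snap(n,n+'0.png'); print(n,[k for k in d], np.round(d['camera_matrix'],1).tolist(), np.round(-np.array(d['camera_from_world'])[:3,:3].T@np.array(d['camera_from_world'])[:3,3]))
print(observe())
E
```

```text
scene ['frame', 'camera_matrix', 'camera_from_world'] [[593.9, 0.0, 318.1], [0.0, 593.9, 245.0], [0.0, 0.0, 1.0]] [1534.  213.  742.]
top ['frame', 'camera_matrix', 'camera_from_world'] [[433.0, 0.0, 320.8], [0.0, 433.0, 242.0], [0.0, 0.0, 1.0]] [531. -61. 962.]
{'clock': 0.1, 'joint_pos': array([ 1.04171446e+00,  3.78011415e-01,  7.97557764e-02,  1.27439308e+00,
       -5.20599029e-07,  1.46049288e+00]), 'qvel': array([-0.00026383, -0.00067445,  0.00236078, -0.00145505, -0.00090216,
        0.00085338]), 'joint_torque': array([ 1.51671826e-03, -4.64691818e+01,  2.70583713e+01,  1.19814425e-02,
       -1.05415406e-04, -1.55036952e-05]), 'tcp_pos': array([233.51825456, 524.80255055, 230.44063817]), 'ee_rot': array([-2.90833504e-04,  2.07862400e-01,  9.78157638e-01, -8.79351010e-04]), 'force': array([-0.24672767, -1.2962829 , -0.11730785]), 'moment': array([ 0.01497946, -0.01279196, -0.00242761]), 'grip_force': 0.0, 'opening': 1.0033539258825568}
```

View pics/top0.png

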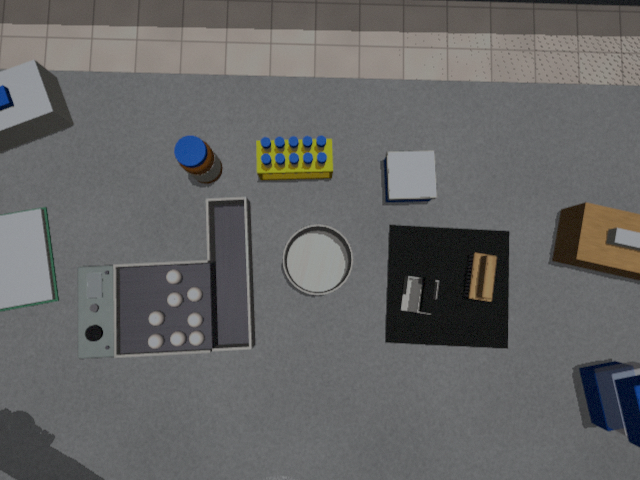

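View pics/scene0.png

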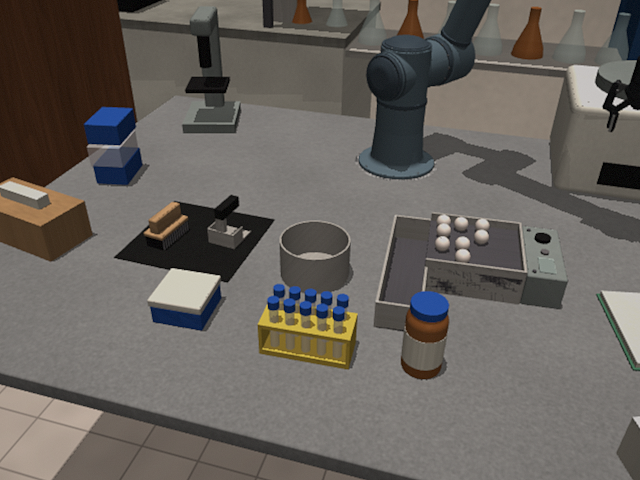

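Run:
```python
from h import *
f=cv2.imread('pics/top0.png')
cv2.imwrite('pics/c1.png',cv2.resize(f[220:350,380:515],None,fx=4.5,fy=4.5,interpolation=cv2.INTER_CUBIC))
cv2.imwrite('pics/c2.png',cv2.resize(f[190:365,75:360],None,fx=2.8,fy=2.8,interpolation=cv2.INTER_CUBIC))
```

```text
(no output)
```

View pics/c1.png

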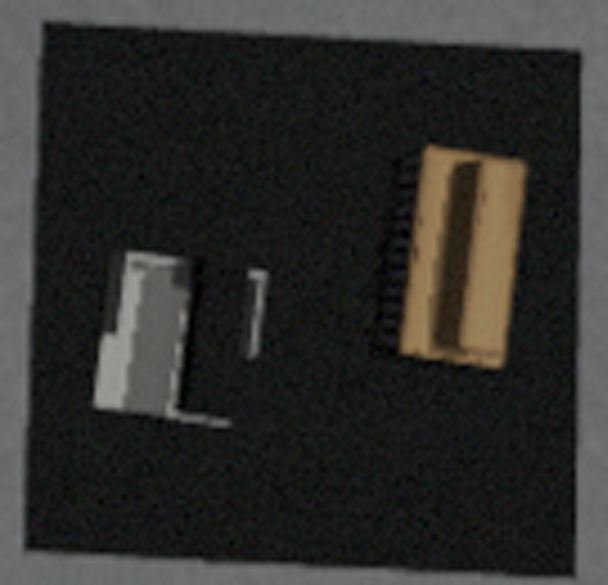

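View pics/c2.png

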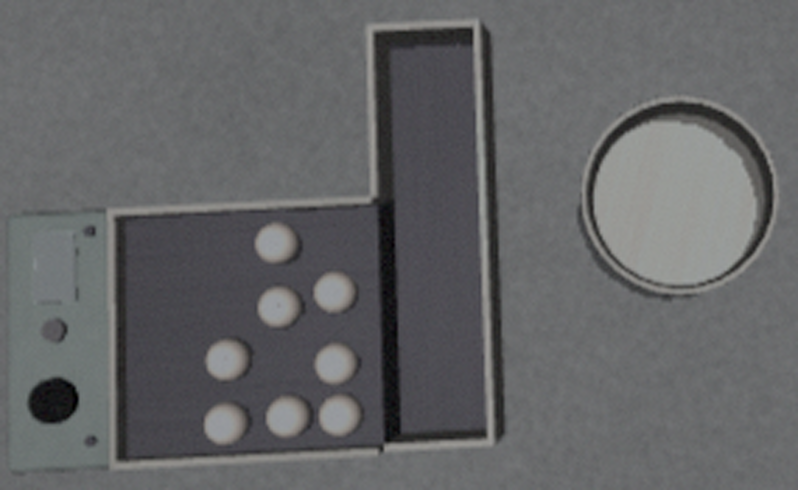

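```bash
cat > m.py <<'E'
from h import *
d=optics.get_image('top')
c1=lambda p:np.array(p,float)/4.5+[380-.4,220-.4]
c2=lambda p:np.array(p,float)/2.8+[75-.3,190-.3]
def fit(loc,w):
    loc=np.array(loc,float)[:,:2]; w=w[:,:2]; a=loc-loc.mean(0); b=w-w.mean(0)
    th=np.arctan2((a[:,0]*b[:,1]-a[:,1]*b[:,0]).sum(),(a*b).sum()); R=np.array([[np.cos(th),-np.sin(th)],[np.sin(th),np.cos(th)]])
    t=w.mean(0)-R@loc.mean(0); return th,t,w-(loc@R.T+t)
L=[(170,-75,60),(-135,-75,60),(170,0,60),(40,185,78),(-135,185,78)]
W=unproj(d,c2([(475,28),(487,434),(375,32),(117,214),(120,460)]),[l[2] for l in L])
th,t,r=fit(L,W); print('mill',th,t,r.round(1).tolist())
R=np.array([[np.cos(th),-np.sin(th)],[np.sin(th),np.cos(th)]])
b=unproj(d,[(174,277),(174,299),(194,294),(156,318),(195,320),(155,341),(177,339),(196,339)],75)[:,:2]
print('balls mill',((b-t)@R).round(0).tolist())
print('jar',unproj(d,c2([(680,196.5)]),85).round(1))
M=[(130,135),(130,-135),(-130,-135),(-130,135)]
print('mat',fit(M,unproj(d,c1([(45,22),(582,50),(575,575),(25,548)]),2)))
print('brush',fit([(50,25),(50,-25),(-50,-25),(-50,25)],unproj(d,c1([(425,145),(527,160),(500,368),(400,355)]),38)))
print('scoop rel grip',fit([(30,33),(30,-33),(-45,33),(-45,-33)],unproj(d,c1([(125,255),(266,270),(95,410),(228,425)]),[38,38,4,4])))
E
python3 m.py
```

```text
mill 0.06576992588801749 [522.80485717 150.16208988] [[-1.9, 0.2], [2.9, 1.5], [-1.6, -0.1], [0.2, -0.4], [0.5, -1.2]]
balls mill [[13.0, 70.0], [-32.0, 71.0], [-23.0, 31.0], [-68.0, 108.0], [-76.0, 30.0], [-113.0, 111.0], [-111.0, 67.0], [-113.0, 29.0]]
jar [[570.7 -69.3  85. ]]
mat (np.float64(-0.03293159439207877), array([ 523.46699586, -360.29542306]), array([[-1.08025064, -0.39305066],
       [-0.84022845,  0.31765461],
       [ 0.9955566 ,  0.34409875],
       [ 0.92492248, -0.26870271]]))
brush (np.float64(-0.1350545367442686), array([ 543.62595302, -423.71666161]), array([[-0.06904012, -0.48882708],
       [ 0.40978203,  0.04847345],
       [ 0.54714069,  1.19390606],
       [-0.8878826 , -0.75355243]]))
scoop rel grip (np.float64(-0.10085422085473937), array([ 508.18480422, -292.46201111]), array([[ 0.0650394 ,  0.42493754],
       [ 0.82312113, -1.10507121],
       [-0.6801372 ,  0.12493105],
       [-0.20802333,  0.55520261]]))
```

```bash
cat >> h.py <<'E'
MO=np.array([522.8,150.2]); MY=0.0658; MR=np.array([[np.cos(MY),-np.sin(MY)],[np.sin(MY),np.cos(MY)]])
JAR=np.array([570.7,-69.3])
def w(mx,my): return MO+MR@[mx,my]
def inm(p): return (np.asarray(p)[:2]-MO)@MR
def psi():
    q=observe()['ee_rot']; return np.arctan2(2*(q[1]*q[2]+q[0]*q[3]),1-2*(q[2]**2+q[3]**2))
def go(xy,z,yaw,frm=None):
    "shift (cm) in tool axes once turned to yaw(object yaw), and turn needed"
    o=observe(); p=o['tcp_pos'] if frm is None else np.array(frm); P=np.pi+yaw; D=np.array([*xy,z])-p
    t=-((P-psi()+np.pi)%(2*np.pi)-np.pi)
    print('turn %.3f shift x %.2f y %.2f z %.2f'%(t,(D[0]*np.cos(P)+D[1]*np.sin(P))/10,(D[0]*np.sin(P)-D[1]*np.cos(P))/10,-D[2]/10),
      'now',p.round(1),'F',np.round(o['force'],1),'open %.2f grip %.0f t %.1f'%(o['opening'],o['grip_force'],o['clock']))
E
python3 -c "
from h import *
go((543.6,-423.7),130,-.135)"
```

```text
turn -0.284 shift x -43.49 y -89.82 z 10.06 now [233.6 524.9 230.6] F [0.5 0.1 0.2] open 1.00 grip 0 t 0.1
```

```bash
P="python3 -m pendant"
python3 -m pendant '[[0,0,0,-0.095,1],[0,0,0,-0.095,1],[0,0,0,-0.094,1],[-1.7,-3.6,0,0,1],[-1.7,-3.6,0,0,1]]'
python3 -m pendant '[[-1.7,-3.6,0,0,1],[-1.7,-3.6,0,0,1],[-1.7,-3.6,0,0,1],[-1.7,-3.6,0,0,1],[-1.7,-3.6,0,0,1]]'
python3 -m pendant '[[-1.7,-3.6,0,0,1],[-1.7,-3.6,0,0,1],[-1.7,-3.6,0,0,1],[-1.7,-3.6,0,0,1],[-1.7,-3.6,0,0,1]]'
python3 -m pendant '[[-1.7,-3.6,0,0,1],[-1.7,-3.6,0,0,1],[-1.7,-3.6,0,0,1],[-1.7,-3.6,0,0,1],[-1.7,-3.6,0,0,1]]'
python3 -m pendant '[[-1.7,-3.6,0,0,1],[-1.7,-3.6,0,0,1],[-1.7,-3.6,0,0,1],[-1.7,-3.6,0,0,1],[-1.7,-3.6,0,0,1]]'
python3 -c "
from h import *
go((543.6,-423.7),130,-.135)"
```

```text
clock: 0.57
tcp_pos: [257.6, 449.6, 230.3]
ee_rot: [-0.0, 0.066, 0.998, -0.0]
force: [-0.2, 0.1, 1.2]
opening: 1.0
grip_force: 0.0
clock: 0.98
tcp_pos: [317.7, 257.8, 231.1]
ee_rot: [0.0, 0.067, 0.998, -0.0]
force: [1.7, -0.1, 0.2]
opening: 1.0
grip_force: 0.0
clock: 1.4
tcp_pos: [377.8, 68.0, 231.3]
ee_rot: [0.0, 0.067, 0.998, 0.0]
force: [0.5, 0.2, 0.3]
opening: 1.0
grip_force: 0.0
clock: 1.82
tcp_pos: [437.9, -122.0, 231.1]
ee_rot: [-0.0, 0.068, 0.998, 0.0]
force: [0.9, 0.4, -0.5]
opening: 1.0
grip_force: 0.0
clock: 2.23
tcp_pos: [498.0, -311.6, 230.8]
ee_rot: [-0.0, 0.068, 0.998, 0.0]
force: [0.2, -0.0, -0.6]
opening: 1.001
grip_force: 0.0
turn -0.000 shift x -6.03 y -10.49 z 10.08 now [ 498.  -311.6  230.8] F [ 0.2 -0.  -0.6] open 1.00 grip 0 t 2.2
```

```bash
python3 -m pendant '[[-1.5,-2.6,0,0,1],[-1.5,-2.6,0,0,1],[-1.5,-2.6,0,0,1],[-1.5,-2.7,0,0,1],[0,0,3,0,1]]'
python3 -m pendant '[[0,0,3,0,1],[0,0,2,0,1],[0,0,0,0,1],[0,0,0,0,1],[0,0,0,0,1]]'
python3 -c "
from h import *
d=snap('wrist','w1.png');print(proj(d,[(543.6,-423.7,72),(588,-429.8,72),(499,-417.6,72)]))
go((543.6,-423.7),44,-.135)"
```

```text
clock: 2.65
tcp_pos: [549.0, -431.8, 207.7]
ee_rot: [0.007, 0.069, 0.998, -0.006]
force: [0.5, -0.5, 2.0]
opening: 0.998
grip_force: 0.0
clock: 3.07
tcp_pos: [543.7, -422.1, 152.6]
ee_rot: [0.001, 0.067, 0.998, -0.0]
force: [-0.0, -0.4, 0.3]
opening: 1.001
grip_force: 0.0
[[316.31993256 250.13936746]
 [316.44952146 317.33988753]
 [316.12484134 174.21116854]]
turn 0.000 shift x 0.04 y -0.13 z 10.94 now [ 544.2 -422.5  153.4] F [-0.1 -0.3  0. ] open 1.00 grip 0 t 3.1
```

View pics/w1.png

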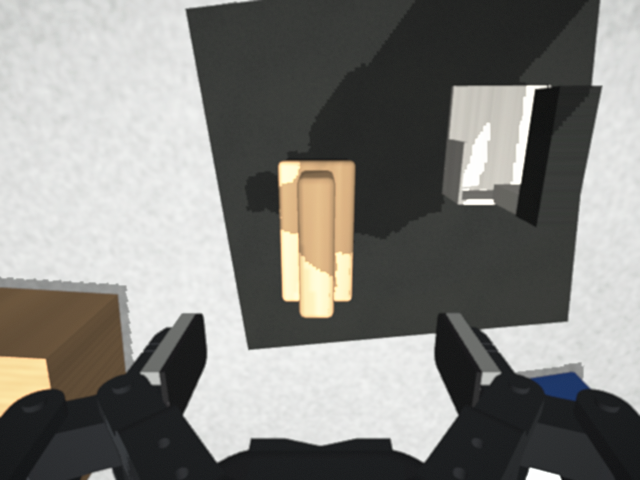

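The wrist view shows the brush ridge centred at px (316, 245), ends at rows 172 and 318, as predicted; the gripper is well aligned, so I descend and grip.

```bash
python3 -m pendant '[[0,-0.1,3,0,1],[0,0,3,0,1],[0,0,2.9,0,1],[0,0,2,0,1],[0,0,0,0,1]]'
python3 -m pendant '[[0,0,0,0,0],[0,0,0,0,0],[0,0,0,0,0],[0,0,0,0,0],[0,0,0,0,0]]'
python3 -m pendant '[[0,0,0,0,0],[0,0,0,0,0],[0,0,0,0,0],[0,0,0,0,0],[0,0,-1,0,0]]'
python3 -c "
from h import *
go(w(-83,163),180,MY)"
```

```text
clock: 3.53
tcp_pos: [541.5, -421.0, 39.1]
ee_rot: [-0.002, 0.067, 0.998, 0.002]
force: [-0.0, 0.4, -0.5]
opening: 1.003
grip_force: 0.0
clock: 3.95
tcp_pos: [544.2, -423.7, 44.1]
ee_rot: [0.001, 0.067, 0.998, -0.001]
force: [-0.5, 0.4, -0.0]
opening: 0.297
grip_force: 0.0
clock: 4.37
tcp_pos: [542.2, -421.9, 50.9]
ee_rot: [-0.001, 0.067, 0.998, 0.001]
force: [-0.9, -0.1, -3.2]
opening: 0.249
grip_force: 59.6
turn -0.201 shift x 6.48 y 73.51 z -12.91 now [ 542.2 -421.9   50.9] F [-0.9 -0.1 -3.2] open 0.25 grip 60 t 4.4
```

```bash
python3 -m pendant '[[0,0,-3,0,0],[0,0,-3.4,0,0],[0,0,-3.4,-0.1,0],[0,0,-3.4,-0.1,0],[0.3,3.8,0,0,0]]'
python3 -m pendant '[[0.3,3.8,0,0,0],[0.3,3.8,0,0,0],[0.3,3.8,0,0,0],[0.3,3.8,0,0,0],[0.3,3.8,0,0,0]]'
python3 -m pendant '[[0.3,3.8,0,0,0],[0.3,3.8,0,0,0],[0.3,3.8,0,0,0],[0.3,3.8,0,0,0],[0.3,3.8,0,0,0]]'
python3 -m pendant '[[0.3,3.8,0,0,0],[0.3,3.8,0,0,0],[0.3,3.8,0,0,0],[0.3,3.8,0,0,0],[0.3,3.8,0,0,0]]'
python3 -m pendant '[[0.3,2,0,0,0],[0,0,0,0,0],[0,0,0,0,0],[0,0,0,0,0],[0,0,0,0,0]]'
python3 -c "
from h import *
go(w(-82,156),104,MY)
snap('top','t2.png')"
```

```text
clock: 4.78
tcp_pos: [543.2, -395.3, 194.5]
ee_rot: [0.007, -0.032, 0.999, -0.009]
force: [3.0, -2.1, 1.5]
opening: 0.242
grip_force: 60.0
clock: 5.2
tcp_pos: [509.2, -194.4, 184.2]
ee_rot: [-0.0, -0.032, 0.999, 0.0]
force: [-0.0, -0.1, -2.5]
opening: 0.248
grip_force: 59.9
clock: 5.62
tcp_pos: [481.8, -6.1, 184.4]
ee_rot: [-0.0, -0.032, 0.999, 0.0]
force: [0.5, -0.6, -2.6]
opening: 0.246
grip_force: 59.9
clock: 6.03
tcp_pos: [454.4, 182.4, 184.4]
ee_rot: [-0.0, -0.033, 0.999, -0.0]
force: [1.1, -0.5, -1.8]
opening: 0.245
grip_force: 59.9
clock: 6.45
tcp_pos: [451.4, 199.5, 184.3]
ee_rot: [-0.0, -0.032, 0.999, -0.0]
force: [-0.1, -0.2, -2.2]
opening: 0.243
grip_force: 60.0
turn -0.002 shift x 1.40 y 10.21 z 8.03 now [451.4 199.5 184.3] F [-0.1 -0.2 -2.2] open 0.24 grip 60 t 6.5
```

```bash
python3 -m pendant '[[0.5,3.5,0,0,0],[0.5,3.5,0,0,0],[0.4,3.2,0,0,0],[0,0,3,0,0],[0,0,3,0,0]]'
python3 -m pendant '[[0,0,0.8,0,0],[0,0,0.7,0,0],[0,0,0.6,0,0],[0,0,0.1,0,0],[0,0,0,0,0]]'
python3 -c "
from h import *
go(w(-82,156),102,MY)"
```

```text
clock: 6.92
tcp_pos: [433.2, 303.3, 125.7]
ee_rot: [0.003, -0.033, 0.999, 0.001]
force: [-0.3, -0.1, -3.3]
opening: 0.248
grip_force: 60.4
clock: 7.33
tcp_pos: [431.6, 301.2, 103.1]
ee_rot: [0.001, -0.032, 0.999, 0.0]
force: [0.5, 0.6, -2.4]
opening: 0.249
grip_force: 60.3
turn -0.002 shift x 0.10 y -0.07 z 0.11 now [431.6 301.2 103.1] F [ 0.5  0.6 -2.4] open 0.25 grip 60 t 7.3
```

```bash
python3 -m pendant '[[0,0,0.05,0,0],[0,-1.2,0,0,0],[0,-1.2,0,0,0],[0,-1.2,0,0,0],[0,-1.2,0,0,0]]'
python3 -m pendant '[[0,-1.2,0,0,0],[0,-1.2,0,0,0],[0,-1.2,0,0,0],[0,-1.2,0,0,0],[0,-1.2,0,0,0]]'
python3 -m pendant '[[0,-1.2,0,0,0],[0,-1.2,0,0,0],[0,-1.2,0,0,0],[0,-0.5,0,0,0],[0,0,-1,0,0]]'
python3 -m pendant '[[0,0,-3,0,0],[0,0,-2,0,0],[0,2,0,0,0],[0,4,0,0,0],[0,4,0,0,0]]'
python3 -c "
from h import *
go(w(-13,156),102,MY)
snap('top','t3.png')
f=cv2.imread('pics/t3.png'); cv2.imwrite('pics/t3c.png',cv2.resize(f[190:365,75:360],None,fx=2.8,fy=2.8))"
```

```text
clock: 7.75
tcp_pos: [434.1, 252.0, 102.1]
ee_rot: [0.0, -0.032, 0.999, -0.0]
force: [-0.4, 0.2, -2.7]
opening: 0.245
grip_force: 60.5
clock: 8.17
tcp_pos: [438.0, 192.4, 102.0]
ee_rot: [0.0, -0.032, 0.999, 0.0]
force: [0.3, 0.2, -1.1]
opening: 0.248
grip_force: 60.6
clock: 8.58
tcp_pos: [439.0, 150.8, 110.3]
ee_rot: [-0.002, -0.032, 0.999, -0.001]
force: [-0.1, 0.8, -2.4]
opening: 0.242
grip_force: 60.4
clock: 9.0
tcp_pos: [434.5, 252.6, 162.4]
ee_rot: [0.001, -0.031, 1.0, 0.0]
force: [0.1, -0.7, -2.5]
opening: 0.255
grip_force: 60.6
turn -0.004 shift x -6.84 y 4.80 z 6.04 now [434.5 252.6 162.4] F [ 0.1 -0.7 -2.5] open 0.25 grip 61 t 9.0
```

View pics/t3c.png

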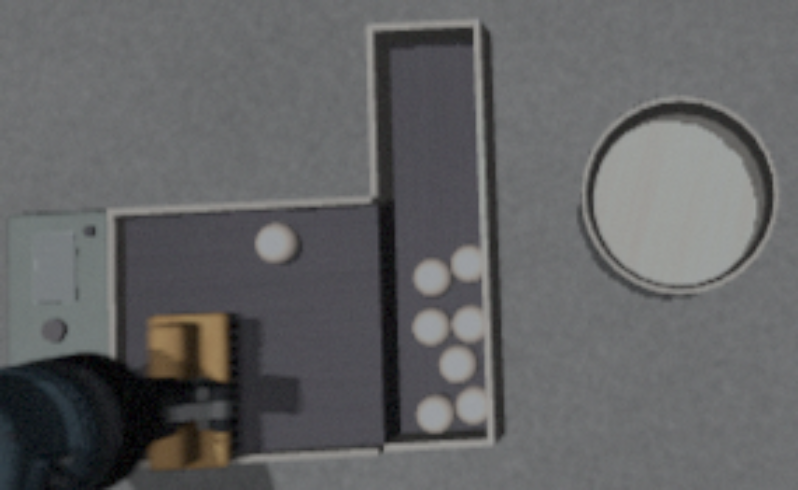

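Seven balls are in the trough; one remains on the deck at crop px (276, 243). Sweep the second lane.

```bash
python3 -m pendant '[[-2.3,1.5,0,0,0],[-2.3,1.5,0,0,0],[-2.2,0.5,0,0,0],[0,0,2.5,0,0],[0,0,2.5,0,0]]'
python3 -m pendant '[[0,0,0.6,0,0],[0,0,0.3,0,0],[0,0,0,0,0],[0,-1.5,0,0,0],[0,-1.5,0,0,0]]'
python3 -m pendant '[[0,-1.5,0,0,0],[0,-1.2,0,0,0],[0,-1.2,0,0,0],[0,-1.2,0,0,0],[0,-1.2,0,0,0]]'
python3 -m pendant '[[0,-1.2,0,0,0],[0,-1.2,0,0,0],[0,-1.2,0,0,0],[0,-0.7,0,0,0],[0,0,0,0,0]]'
python3 -m pendant '[[0,0,-3,0,0],[0,0,-4,0,0],[0,0,-1,0,0],[0,4,0,0,0],[0,4,0,0,0]]'
python3 -c "
from h import *
go((543.6,-423.7),180,-.135)
snap('top','t4.png')
f=cv2.imread('pics/t4.png'); cv2.imwrite('pics/t4c.png',np.hstack([cv2.resize(f[190:360,180:260],None,fx=3,fy=3),cv2.resize(f[220:350,380:515],None,fx=3,fy=3,interpolation=cv2.INTER_CUBIC)[:390].copy() if 0 else cv2.resize(f[220:390,380:515],None,fx=3,fy=3)]))"
```

```text
clock: 9.47
tcp_pos: [502.9, 292.8, 112.5]
ee_rot: [0.003, -0.033, 0.999, 0.001]
force: [-1.3, 0.0, -2.4]
opening: 0.243
grip_force: 60.7
clock: 9.88
tcp_pos: [501.8, 261.5, 103.4]
ee_rot: [0.001, -0.033, 0.999, 0.0]
force: [-0.0, -0.4, -2.2]
opening: 0.246
grip_force: 60.9
clock: 10.3
tcp_pos: [505.8, 197.9, 103.1]
ee_rot: [0.0, -0.033, 0.999, 0.0]
force: [0.1, -0.6, -3.2]
opening: 0.25
grip_force: 60.8
clock: 10.72
tcp_pos: [508.5, 154.5, 102.8]
ee_rot: [-0.0, -0.032, 1.0, -0.0]
force: [0.1, 0.4, -3.4]
opening: 0.245
grip_force: 60.8
clock: 11.13
tcp_pos: [505.0, 236.2, 184.7]
ee_rot: [0.002, -0.03, 1.0, 0.001]
force: [1.2, 0.0, -2.3]
opening: 0.247
grip_force: 61.2
turn 0.196 shift x -12.71 y -64.87 z 0.47 now [505.  236.2 184.7] F [ 1.2  0.  -2.3] open 0.25 grip 61 t 11.1
```

View pics/t4c.png

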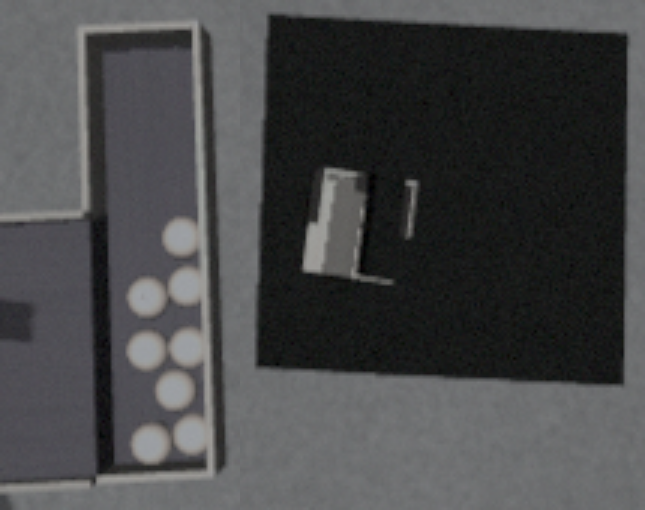

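```bash
python3 -m pendant '[[0.1,-3.9,0,0,0],[0.1,-3.9,0,0,0],[0.1,-3.9,0,0,0],[0.1,-3.9,0,0,0],[0.1,-3.9,0,0,0]]'
python3 -m pendant '[[0,-3.9,0,0,0],[0,-3.9,0,0,0],[0,-3.9,0,0,0],[0,-3.9,0,0,0],[0,-3.9,0,0,0]]'
python3 -m pendant '[[0,-3.9,0,0,0],[0,-3.9,0,0,0],[0,-3.9,0,0,0],[0,-3.9,0,0,0],[0,-3.9,0,0,0]]'
python3 -m pendant '[[0,-3.9,0,0,0],[0,-3,0,0,0],[0,0,0,0,0],[0,0,4,0,0],[0,0,4,0,0]]'
python3 -c "
from h import *
go((543.6,-423.7),44.5,MY)"
```

```text
clock: 11.6
tcp_pos: [510.7, 40.0, 182.6]
ee_rot: [0.0, -0.034, 0.999, 0.0]
force: [0.3, -0.6, -2.4]
opening: 0.248
grip_force: 61.2
clock: 12.02
tcp_pos: [523.5, -155.1, 182.6]
ee_rot: [0.0, -0.033, 0.999, 0.0]
force: [0.2, 0.7, -2.5]
opening: 0.25
grip_force: 61.2
clock: 12.43
tcp_pos: [536.3, -349.7, 182.4]
ee_rot: [0.0, -0.033, 0.999, 0.0]
force: [0.2, 0.1, -2.1]
opening: 0.243
grip_force: 61.2
clock: 12.85
tcp_pos: [543.4, -419.6, 104.7]
ee_rot: [0.003, -0.032, 0.999, -0.003]
force: [-0.1, -1.1, -2.7]
opening: 0.243
grip_force: 61.4
turn -0.001 shift x 0.01 y -0.41 z 6.02 now [ 543.4 -419.6  104.7] F [-0.1 -1.1 -2.7] open 0.24 grip 61 t 12.8
```

```bash
python3 -m pendant '[[0,0,3,0,0],[0,0,1.8,0,0],[0,0,0.5,0,0],[0,0,0.3,0,0],[0,0,0,0,0]]'
python3 -m pendant '[[0,0,0.1,0,0],[0,0,0,0,0],[0,0,0,0,0.5],[0,0,0,0,1],[0,0,0,0,1]]'
python3 -m pendant '[[0,0,0,0,1],[0,0,0,0,1],[0,0,-2,0,1],[0,0,-4,0,1],[0,0,-4,0,1]]'
python3 -c "
from h import *
go((508.2,-292.5),165,-.101)"
```

```text
clock: 13.27
tcp_pos: [541.4, -416.8, 47.2]
ee_rot: [0.0, -0.033, 0.999, -0.0]
force: [0.9, -0.8, -2.7]
opening: 0.247
grip_force: 61.1
clock: 13.68
tcp_pos: [541.6, -417.7, 47.1]
ee_rot: [0.001, -0.033, 0.999, -0.001]
force: [-0.1, 0.6, 0.8]
opening: 0.663
grip_force: 0.0
clock: 14.1
tcp_pos: [539.4, -415.6, 144.7]
ee_rot: [-0.002, -0.033, 0.999, 0.002]
force: [0.8, -1.2, 0.1]
opening: 0.999
grip_force: 0.0
turn 0.166 shift x 4.34 y 11.93 z -2.03 now [ 539.4 -415.6  144.7] F [ 0.8 -1.2  0.1] open 1.00 grip 0 t 14.1
```

```bash
python3 -m pendant '[[0,0,-2,0.083,1],[0,0,0,0.083,1],[1.1,3,0,0,1],[1.1,3,0,0,1],[1.1,3,0,0,1]]'
python3 -m pendant '[[1,3,0,0,1],[0,0,0,0,1],[0,0,0,0,1],[0,0,0,0,1],[0,0,0,0,1]]'
python3 -c "
from h import *
d=snap('wrist','w2.png');
c,s=np.cos(-.101),np.sin(-.101)
print(proj(d,[(508.2+c*a,-292.5+s*a,94) for a in(30,-40)]))
go((508.2,-292.5),67,-.101)"
```

```text
clock: 14.52
tcp_pos: [516.8, -323.5, 165.7]
ee_rot: [0.0, 0.051, 0.999, -0.0]
force: [1.5, 0.3, 0.0]
opening: 1.003
grip_force: 0.0
clock: 14.93
tcp_pos: [510.7, -294.5, 166.1]
ee_rot: [0.001, 0.051, 0.999, -0.0]
force: [-0.4, 0.2, -0.2]
opening: 1.0
grip_force: 0.0
[[322.12330355 297.89571168]
 [322.15638174 180.51330969]]
turn -0.001 shift x 0.27 y 0.19 z 9.89 now [ 510.7 -294.6  165.9] F [ 0.4 -0.  -0.6] open 1.00 grip 0 t 15.0
```

View pics/w2.png

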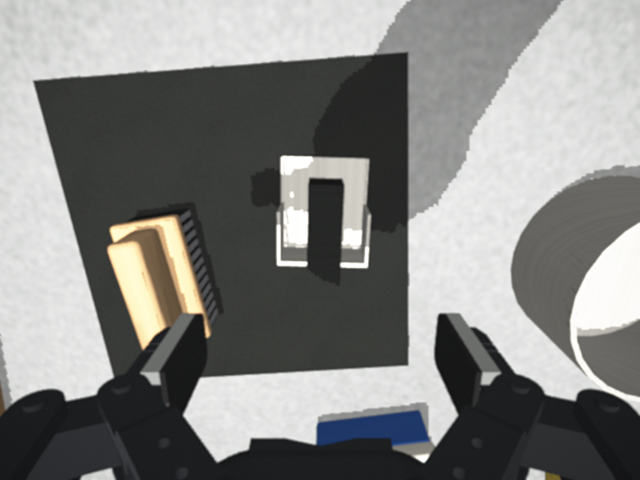

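```bash
python3 -m pendant '[[0.2,0.4,2.9,0,1],[0,0,3,0,1],[0,0,2.5,0,1],[0,0,1.5,0,1],[0,0,0,0,1]]'
python3 -m pendant '[[0,0,0,0,0],[0,0,0,0,0],[0,0,0,0,0],[0,0,0,0,0],[0,0,0,0,0]]'
python3 -m pendant '[[0,0,0,0,0],[0,0,0,0,0],[0,0,-2,0,0],[0,0,-4,0,0],[0,0,-4,0,0]]'
python3 -m pendant '[[0,0,-3,0,0],[0,0,0,0,0],[0,0,0,0,0],[0,0,0,0,0],[0,0,0,0,0]]'
python3 -c "
from h import *
go(w(100,-37.5),200,MY)"
```

```text
clock: 15.4
tcp_pos: [506.2, -288.3, 62.7]
ee_rot: [-0.003, 0.051, 0.999, 0.002]
force: [-0.5, 0.3, -0.2]
opening: 1.003
grip_force: 0.0
clock: 15.82
tcp_pos: [509.4, -289.8, 68.0]
ee_rot: [0.001, 0.05, 0.999, -0.001]
force: [0.5, 0.6, 1.8]
opening: 0.299
grip_force: 1.2
clock: 16.23
tcp_pos: [506.4, -287.3, 165.6]
ee_rot: [-0.003, 0.05, 0.999, 0.002]
force: [1.5, -1.2, -1.4]
opening: 0.218
grip_force: 60.7
clock: 16.65
tcp_pos: [507.2, -288.0, 194.4]
ee_rot: [-0.002, 0.05, 0.999, 0.001]
force: [0.7, -0.4, -1.6]
opening: 0.225
grip_force: 60.8
turn -0.166 shift x -14.44 y 39.88 z -0.56 now [ 507.2 -288.   194.4] F [ 0.7 -0.4 -1.6] open 0.22 grip 61 t 16.6
```

```bash
python3 -m pendant '[[0,0,0,-0.083,0],[0,0,0,-0.083,0],[0,3.5,0,0,0],[0,3.6,0,0,0],[0,3.6,0,0,0]]'
python3 -m pendant '[[0,3.6,0,0,0],[0,3.6,0,0,0],[0,3.6,0,0,0],[0,3.6,0,0,0],[0,3.6,0,0,0]]'
python3 -m pendant '[[-1,3.6,0,0,0],[-3,3.6,0,0,0],[-3,3.6,0,0,0],[-3,0,0,0,0],[-3,0,0,0,0]]'
python3 -m pendant '[[-1.4,0,0,0,0],[0,0,0,0,0],[0,0,0,0,0],[0,0,0,0,0],[0,0,0,0,0]]'
python3 -c "
from h import *
go(w(98,-37.5),71,MY)"
```

```text
clock: 17.07
tcp_pos: [499.9, -180.9, 194.3]
ee_rot: [-0.002, -0.032, 0.999, 0.001]
force: [0.8, 0.1, -2.0]
opening: 0.223
grip_force: 60.9
clock: 17.48
tcp_pos: [487.8, -0.8, 194.8]
ee_rot: [-0.002, -0.032, 0.999, 0.0]
force: [0.4, -0.2, -1.6]
opening: 0.224
grip_force: 60.9
clock: 17.9
tcp_pos: [605.5, 107.7, 194.4]
ee_rot: [-0.002, -0.035, 0.999, 0.0]
force: [0.6, -0.8, -1.3]
opening: 0.22
grip_force: 60.7
clock: 18.32
tcp_pos: [618.8, 105.8, 196.1]
ee_rot: [-0.001, -0.032, 0.999, 0.0]
force: [-0.4, -0.2, -1.5]
opening: 0.224
grip_force: 60.8
turn -0.001 shift x -0.52 y 1.31 z 12.51 now [618.8 105.8 196.1] F [-0.4 -0.2 -1.5] open 0.22 grip 61 t 18.3
```

```bash
python3 -m pendant '[[-0.5,1.3,0,0,0],[0,0,3,0,0],[0,0,2.5,0,0],[0,0,0,0,0],[0,0,0,0,0]]'
python3 -c "
from h import *
go(w(98,-37.5),71,MY)
d=snap('wrist'); L=[(130,0),(130,-75),(0,0),(0,-75)]
print(proj(d,[(*w(*l),60) for l in L]).round())
f=d['frame']
d=snap('top');f2=cv2.resize(d['frame'][190:360,180:300],None,fx=3,fy=3)
cv2.imwrite('pics/w3.png',np.hstack([f[:,160:480],f2[:480]]))"
```

```text
clock: 18.73
tcp_pos: [622.4, 119.7, 140.7]
ee_rot: [-0.002, -0.033, 0.999, 0.0]
force: [-0.3, -0.0, -0.8]
opening: 0.228
grip_force: 60.7
turn -0.000 shift x -0.07 y -0.05 z 6.97 now [622.4 119.7 140.7] F [-0.3 -0.  -0.8] open 0.23 grip 61 t 18.7
[[379. 300.]
 [258. 300.]
 [390.  74.]
 [246.  74.]]
```

View pics/w3.png

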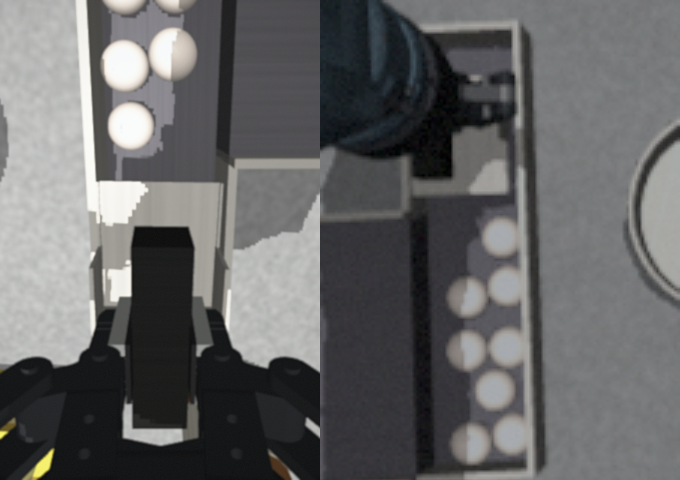

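The pan nose (crop cols 97–221) sits centred between the trough walls (~95–226); nearest ball is clear of the nose. Lower into the trough.

```bash
python3 -m pendant '[[0,0,2.5,0,0],[0,0,2.5,0,0],[0,0,1.5,0,0],[0,0,0.2,0,0],[0,0,0,0,0]]'
python3 -m pendant '[[0,0,0.1,0,0],[0,0,0.1,0,0],[0,0,0.1,0,0],[0,0,0,0,0],[0,0,0,0,0]]'
python3 -c "
from h import *
go(w(98,-37.5),71,MY)"
```

```text
clock: 19.25
tcp_pos: [624.8, 119.4, 75.6]
ee_rot: [0.0, -0.033, 0.999, 0.0]
force: [-0.3, 0.1, -1.1]
opening: 0.217
grip_force: 60.7
clock: 19.67
tcp_pos: [625.0, 119.4, 72.5]
ee_rot: [0.001, -0.033, 0.999, 0.0]
force: [-0.4, 0.9, -1.3]
opening: 0.224
grip_force: 60.7
turn -0.001 shift x 0.19 y -0.01 z 0.15 now [625.  119.4  72.5] F [-0.4  0.9 -1.3] open 0.22 grip 61 t 19.7
```

```bash
python3 -m pendant '[[0,0,0.1,0,0],[0,0,0.1,0,0],[0.8,0,0,0,0],[0.8,0,0,0,0],[0.8,0,0,0,0]]'
python3 -m pendant '[[0.8,0,0,0,0],[0.8,0,0,0,0],[0.8,0,0,0,0],[0.8,0,0,0,0],[0.8,0,0,0,0]]'
python3 -m pendant '[[0.8,0,0,0,0],[0.8,0,0,0,0],[0.8,0,0,0,0],[0,0,0,0,0],[0,0,0,0,0]]'
python3 -c "
from h import *
go(w(98,-37.5),71,MY); print(inm(observe()['tcp_pos']))
d=snap('wrist'); f=d['frame']
d=snap('top');f2=cv2.resize(d['frame'][190:360,180:300],None,fx=3,fy=3)
cv2.imwrite('pics/w4.png',np.hstack([f[:,160:480],f2[:480]]))"
```

```text
clock: 20.08
tcp_pos: [600.7, 117.8, 69.8]
ee_rot: [0.0, -0.033, 0.999, 0.0]
force: [1.0, -0.5, -1.8]
opening: 0.22
grip_force: 60.9
clock: 20.5
tcp_pos: [560.0, 115.2, 69.9]
ee_rot: [0.0, -0.033, 0.999, 0.0]
force: [0.3, 0.5, -2.2]
opening: 0.22
grip_force: 60.9
clock: 20.92
tcp_pos: [536.0, 113.6, 69.8]
ee_rot: [-0.0, -0.033, 0.999, 0.0]
force: [0.6, -0.2, -2.0]
opening: 0.221
grip_force: 60.6
turn -0.001 shift x -8.72 y -0.01 z -0.12 now [536.  113.6  69.8] F [ 0.6 -0.2 -2. ] open 0.22 grip 61 t 20.9
[ 10.79547647 -37.37642261]
```

View pics/w4.png

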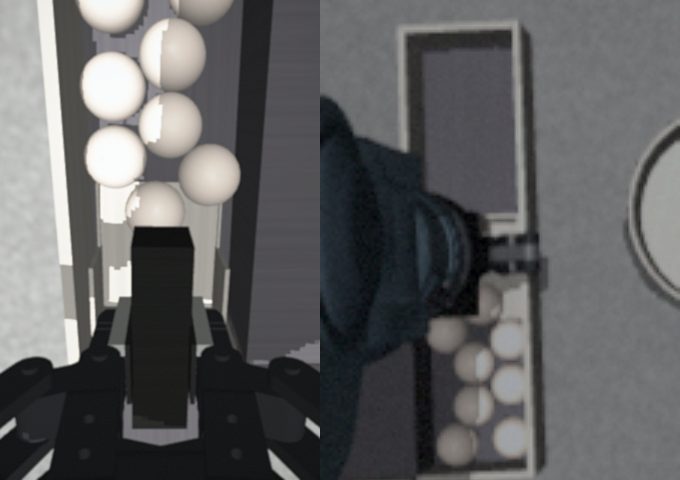

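```bash
python3 -m pendant '[[0.6,0,0,0,0],[0.6,0,0,0,0],[0.6,0,0,0,0],[0.6,0,0,0,0],[0.6,0,0,0,0]]'
python3 -m pendant '[[0.5,0,0,0,0],[0.5,0,0,0,0],[0.4,0,0,0,0],[0.4,0,0,0,0],[0,0,0,0,0]]'
python3 -c "
from h import *
print(inm(observe()['tcp_pos']))
d=snap('wrist'); f=d['frame']
d=snap('top');f2=cv2.resize(d['frame'][190:360,180:300],None,fx=3,fy=3)
cv2.imwrite('pics/w5.png',np.hstack([f[:,160:480],f2[:480]]))"
```

```text
clock: 21.43
tcp_pos: [506.2, 111.6, 69.8]
ee_rot: [0.0, -0.033, 0.999, 0.0]
force: [-0.0, -0.1, -3.8]
opening: 0.218
grip_force: 60.5
clock: 21.85
tcp_pos: [493.4, 112.6, 71.8]
ee_rot: [0.005, -0.033, 0.999, 0.003]
force: [6.9, 6.3, -4.2]
opening: 0.223
grip_force: 60.7
[-31.83356232 -35.56947877]
```

View pics/w5.png

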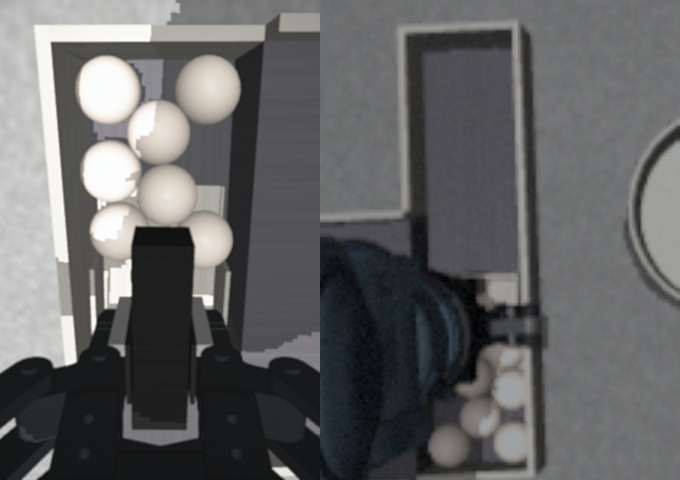

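```bash
python3 -m pendant '[[0,0,-0.3,0,0],[0,0,-0.4,0,0],[0,0,-0.5,0,0],[0,0,-0.5,0,0],[0,0,-0.8,0,0]]'
python3 -m pendant '[[0,0,-1,0,0],[0,0,-1,0,0],[0,0,-1,0,0],[0,0,-0.8,0,0],[0,0,-0.5,0,0]]'
python3 -m pendant '[[0,0,-0.2,0,0],[0,0,0,0,0],[0,0,0,0,0],[0,0,0,0,0],[0,0,0,0,0]]'
python3 -c "
from h import *
print(inm(observe()['tcp_pos']))
d=snap('wrist'); f=d['frame']
d=snap('top');f2=cv2.resize(d['frame'][190:360,180:300],None,fx=3,fy=3)
cv2.imwrite('pics/w6.png',np.hstack([f[:,160:480],f2[:480]]))"
```

```text
clock: 22.37
tcp_pos: [486.9, 110.2, 94.3]
ee_rot: [-0.002, -0.033, 0.999, -0.0]
force: [0.5, 0.3, -4.6]
opening: 0.224
grip_force: 59.8
clock: 22.78
tcp_pos: [489.5, 110.6, 139.5]
ee_rot: [0.001, -0.033, 0.999, 0.0]
force: [0.8, 0.0, -3.6]
opening: 0.221
grip_force: 59.8
clock: 23.2
tcp_pos: [488.3, 110.5, 139.2]
ee_rot: [-0.001, -0.033, 0.999, -0.0]
force: [-0.1, -0.2, -3.6]
opening: 0.223
grip_force: 59.8
[-37.06320173 -37.38822243]
```

View pics/w6.png

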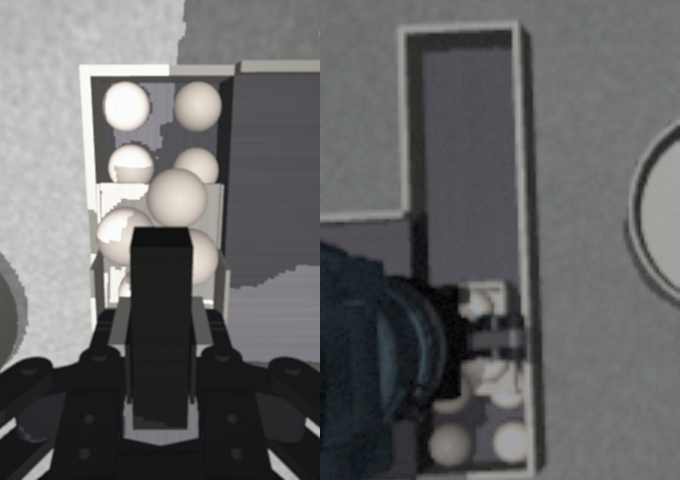

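Four balls are in the pan (force confirms 2 N extra) and four remain in the trough's near end. Nudge nose-ward to settle them on the back wall.

```bash
python3 -m pendant '[[0.2,0,0,0,0],[0.5,0,0,0,0],[0.6,0,0,0,0],[0.6,0,0,0,0],[0.55,0,0,0,0]]'
python3 -m pendant '[[0.5,0,0,0,0],[0.45,0,0,0,0],[0.4,0,0,0,0],[0.35,0,0,0,0],[0.3,0,0,0,0]]'
python3 -m pendant '[[0.25,0,0,0,0],[0.2,0,0,0,0],[0.15,0,0,0,0],[0.1,0,0,0,0],[0.05,0,0,0,0]]'
python3 -m pendant '[[0,0,0,0,0],[0,0,0,0,0],[0,0,0,0,0],[0,0,0,0,0],[0,0,0,0,0]]'
python3 -c "
from h import *
print(inm(observe()['tcp_pos']))
d=snap('wrist','w7.png'); f=d['frame']
g=cv2.cvtColor(f,cv2.COLOR_BGR2GRAY)[100:320,240:420]
c=cv2.HoughCircles(cv2.medianBlur(g,5),cv2.HOUGH_GRADIENT,1,35,param1=80,param2=18,minRadius=18,maxRadius=36)
print((c[0]+[240,100,0]).round())
"
```

```text
clock: 23.72
tcp_pos: [463.2, 108.9, 139.7]
ee_rot: [-0.0, -0.033, 0.999, 0.0]
force: [-0.3, 0.5, -4.2]
opening: 0.224
grip_force: 59.8
clock: 24.13
tcp_pos: [444.0, 107.6, 139.9]
ee_rot: [0.0, -0.033, 0.999, 0.0]
force: [0.5, -0.9, -3.8]
opening: 0.222
grip_force: 59.8
clock: 24.55
tcp_pos: [436.9, 107.1, 139.8]
ee_rot: [0.0, -0.033, 0.999, 0.0]
force: [-0.4, -0.1, -3.5]
opening: 0.224
grip_force: 59.8
clock: 24.97
tcp_pos: [437.0, 107.1, 139.8]
ee_rot: [0.0, -0.033, 0.999, 0.0]
force: [0.2, 0.1, -3.0]
opening: 0.22
grip_force: 59.8
[-88.42396735 -37.33979089]
[[338. 200.  30.]
 [292. 236.  32.]
 [354. 260.  25.]
 [288. 178.  30.]]
```

```bash
python3 -m pendant '[[0,0,-0.4,0,0],[0,0,-0.8,0,0],[0,0,-0.8,0,0],[0,0,-0.5,0,0],[0,0,-0.2,0,0]]'
python3 -m pendant '[[0,0,0,-0.02,0],[0,0,0,-0.04,0],[0,0,0,-0.06,0],[0,0,0,-0.08,0],[0,0,0,-0.08,0]]'
python3 -m pendant '[[0,0,0,-0.08,0],[0,0,0,-0.08,0],[0,0,0,-0.08,0],[0,0,0,-0.08,0],[0,0,0,-0.08,0]]'
python3 -m pendant '[[0,0,0,-0.08,0],[0,0,0,-0.08,0],[0,0,0,-0.08,0],[0,0,0,-0.08,0],[0,0,0,-0.08,0]]'
python3 -m pendant '[[0,0,0,-0.08,0],[0,0,0,-0.08,0],[0,0,0,-0.08,0],[0,0,0,-0.08,0],[0,0,0,-0.08,0]]'
python3 -m pendant '[[0,0,0,-0.08,0],[0,0,0,-0.08,0],[0,0,0,-0.08,0],[0,0,0,-0.08,0],[0,0,0,-0.08,0]]'
python3 -m pendant '[[0,0,0,-0.08,0],[0,0,0,-0.08,0],[0,0,0,-0.06,0],[0,0,0,-0.04,0],[0,0,0,-0.02,0]]'
cat >> h.py <<'E'
def circ(n='wrist'):
    f=snap(n)['frame']; g=cv2.cvtColor(f,cv2.COLOR_BGR2GRAY)[100:320,240:420]
    c=cv2.HoughCircles(cv2.medianBlur(g,5),cv2.HOUGH_GRADIENT,1,35,param1=80,param2=18,minRadius=18,maxRadius=36)
    print(None if c is None else (c[0]+[240,100,0]).round().tolist())
def tojar(back=0,h=167):
    p=inm(observe()['tcp_pos']); J=inm(JAR); d=J-p; a=np.arctan2(d[1],d[0])+MY
    go(JAR-back*np.array([np.cos(a),np.sin(a)]),h,a+np.pi)
E
python3 -c "
from h import *
tojar(); circ()"
```

```text
clock: 25.43
tcp_pos: [438.0, 107.2, 168.4]
ee_rot: [0.001, -0.033, 0.999, 0.0]
force: [1.0, -0.4, -4.1]
opening: 0.222
grip_force: 59.8
clock: 25.85
tcp_pos: [436.7, 107.1, 166.6]
ee_rot: [-0.0, -0.174, 0.985, 0.0]
force: [-1.4, -0.5, -3.7]
opening: 0.219
grip_force: 59.8
clock: 26.27
tcp_pos: [436.6, 107.1, 166.5]
ee_rot: [-0.0, -0.366, 0.93, 0.0]
force: [-0.0, -0.0, -3.8]
opening: 0.219
grip_force: 59.8
clock: 26.68
tcp_pos: [436.7, 107.1, 166.5]
ee_rot: [-0.0, -0.544, 0.839, 0.0]
force: [-0.5, 0.3, -3.9]
opening: 0.219
grip_force: 59.8
clock: 27.1
tcp_pos: [436.7, 107.1, 166.5]
ee_rot: [-0.0, -0.7, 0.714, 0.0]
force: [0.6, 0.6, -3.0]
opening: 0.219
grip_force: 59.8
clock: 27.52
tcp_pos: [436.6, 107.1, 166.5]
ee_rot: [0.0, 0.828, -0.561, -0.0]
force: [-0.1, -0.5, -3.4]
opening: 0.226
grip_force: 59.8
clock: 27.93
tcp_pos: [436.7, 107.1, 166.6]
ee_rot: [0.0, 0.897, -0.441, -0.0]
force: [0.4, -1.2, -3.7]
opening: 0.225
grip_force: 59.8
turn 0.007 shift x 22.15 y 0.00 z -0.04 now [436.7 107.1 166.6] F [ 0.4 -1.2 -3.7] open 0.23 grip 60 t 27.9
[[344.0, 198.0, 28.0], [290.0, 234.0, 26.0], [382.0, 232.0, 32.0], [352.0, 256.0, 25.0]]
```

```bash
python3 -m pendant '[[0.2,0,0,0,0],[0.4,0,0,0,0],[0.6,0,0,0,0],[0.8,0,0,0,0],[1,0,0,0,0]]'
python3 -m pendant '[[1.2,0,0,0,0],[1.4,0,0,0,0],[1.7,0,0,0,0],[1.7,0,0,0,0],[1.7,0,0,0,0]]'
python3 -m pendant '[[1.7,0,0,0,0],[1.7,0,0,0,0],[1.7,0,0,0,0],[1.7,0,0,0,0],[1.7,0,0,0,0]]'
python3 -m pendant '[[0,0,0,0,0],[-2.5,0,0,0,0],[-4.1,0,0,0,0],[-4.1,0,0,0,0],[-3,0,0,0,0]]'
python3 -m pendant '[[0,0,0,0,0],[0,0,0,0,0],[0,0,0,0,0],[0,0,0,0,0],[0,0,0,0,0]]'
python3 -c "
from h import *
tojar()
d=snap('top','t8.png');circ()"
```

```text
clock: 28.4
tcp_pos: [455.6, 82.7, 166.8]
ee_rot: [-0.0, 0.897, -0.442, 0.0]
force: [-0.8, -0.0, -4.6]
opening: 0.221
grip_force: 59.8
clock: 28.82
tcp_pos: [503.2, 20.4, 166.8]
ee_rot: [0.0, 0.897, -0.443, 0.0]
force: [-0.2, -0.5, -3.6]
opening: 0.219
grip_force: 59.8
clock: 29.23
tcp_pos: [554.8, -47.4, 166.5]
ee_rot: [0.0, 0.897, -0.443, 0.0]
force: [0.4, 0.6, -2.9]
opening: 0.22
grip_force: 59.8
clock: 29.65
tcp_pos: [468.8, 64.6, 166.8]
ee_rot: [-0.0, 0.897, -0.443, -0.001]
force: [0.6, 1.1, -1.7]
opening: 0.219
grip_force: 60.1
clock: 30.07
tcp_pos: [471.6, 62.6, 167.0]
ee_rot: [-0.0, 0.897, -0.443, 0.0]
force: [0.8, -0.8, -2.2]
opening: 0.222
grip_force: 60.1
turn 0.008 shift x 16.50 y -0.00 z -0.00 now [471.6  62.6 167. ] F [ 0.8 -0.8 -2.2] open 0.22 grip 60 t 30.1
None
```

Run:
```python
import cv2
f=cv2.imread('pics/t8.png'); cv2.imwrite('pics/t8c.png',cv2.resize(f[190:370,180:400],None,fx=3.3,fy=3.3,interpolation=cv2.INTER_CUBIC))
```

```text
(no output)
```

View pics/t8c.png

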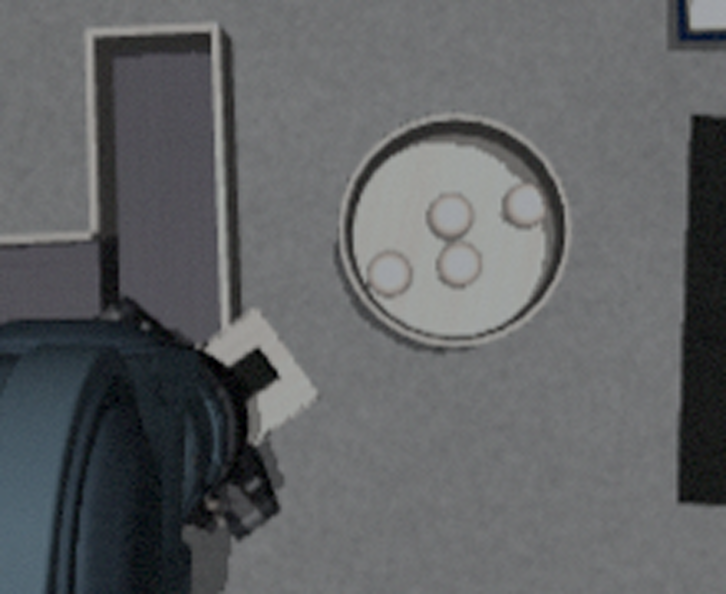

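All four balls are in the jar. Return for the other four.

```bash
python3 -m pendant '[[0,0,0,0.12,0],[0,0,0,0.12,0],[0,0,0,0.12,0],[0,0,0,0.12,0],[0,0,0,0.12,0]]'
python3 -m pendant '[[0,0,0,0.12,0],[0,0,0,0.12,0],[0,0,0,0.12,0],[0,0,0,0.12,0],[0,0,0,0.12,0]]'
python3 -m pendant '[[0,0,0,0.12,0],[0,0,0,0.12,0],[0,0,0,0.12,0],[0,0,0,0.12,0],[0,0,0,0.12,0]]'
python3 -m pendant '[[0,0,0,0.12,0],[0,0,0,0.12,0],[0,0,0,0.12,0],[0,0,0,0,0],[0,0,0,0,0]]'
python3 -c "
from h import *
go(w(85,-37.5),70,MY)"
```

```text
clock: 30.58
tcp_pos: [470.7, 63.0, 166.7]
ee_rot: [0.0, 0.724, -0.69, -0.0]
force: [-0.0, 0.0, -1.9]
opening: 0.223
grip_force: 60.0
clock: 31.0
tcp_pos: [470.8, 63.0, 166.7]
ee_rot: [0.0, -0.487, 0.873, 0.0]
force: [-0.8, -0.1, -1.3]
opening: 0.222
grip_force: 60.0
clock: 31.42
tcp_pos: [470.8, 63.0, 166.7]
ee_rot: [0.0, -0.208, 0.978, 0.0]
force: [-0.6, 0.5, -2.6]
opening: 0.221
grip_force: 60.0
clock: 31.83
tcp_pos: [470.7, 63.1, 166.7]
ee_rot: [-0.0, -0.034, 0.999, 0.0]
force: [-0.1, 0.2, -1.6]
opening: 0.221
grip_force: 60.0
turn 0.002 shift x -14.27 y 4.60 z 9.67 now [470.7  63.1 166.7] F [-0.1  0.2 -1.6] open 0.22 grip 60 t 31.8
```

```bash
python3 -m pendant '[[-3.6,1.2,0,0,0],[-3.6,1.2,0,0,0],[-3.6,1.2,0,0,0],[-3.5,1,0,0,0],[0,0,0,0,0]]'
python3 -m pendant '[[0,0,0,0,0],[0,0,2,0,0],[0,0,2,0,0],[0,0,0,0,0],[0,0,0,0,0]]'
python3 -c "
from h import *
go(w(85,-37.5),70,MY)
d=snap('wrist'); a=d['frame'][200:360,200:440]
for y in (150,170): 
  r=cv2.cvtColor(d['frame'],cv2.COLOR_BGR2GRAY)[y,220:420].astype(int); print(y,[(220+i,r[i]) for i in range(0,199) if abs(r[i+1]-r[i])>18])"
```

```text
clock: 32.25
tcp_pos: [616.3, 120.5, 164.8]
ee_rot: [0.002, -0.035, 0.999, 0.001]
force: [0.2, 0.4, -3.0]
opening: 0.218
grip_force: 60.1
clock: 32.67
tcp_pos: [607.7, 118.1, 126.0]
ee_rot: [-0.002, -0.033, 0.999, -0.0]
force: [-0.3, 0.2, -1.2]
opening: 0.222
grip_force: 60.0
turn 0.000 shift x -0.24 y 0.01 z 5.60 now [607.7 118.1 126. ] F [-0.3  0.2 -1.2] open 0.22 grip 60 t 32.7
150 [(239, np.int64(208)), (249, np.int64(250)), (250, np.int64(221)), (251, np.int64(135)), (272, np.int64(90)), (273, np.int64(112)), (318, np.int64(129)), (379, np.int64(73))]
170 [(240, np.int64(206)), (241, np.int64(227)), (250, np.int64(252)), (251, np.int64(230)), (252, np.int64(145)), (272, np.int64(91)), (273, np.int64(112)), (279, np.int64(121)), (393, np.int64(42))]
```

Aligned as on the first pass; lower and sweep toward the near end.

```bash
python3 -m pendant '[[0,0,2.5,0,0],[0,0,2,0,0],[0,0,0.6,0,0],[0,0,0.3,0,0],[0,0,0.1,0,0]]'
python3 -m pendant '[[0,0,0,0,0],[0.8,0,0,0,0],[1,0,0,0,0],[1,0,0,0,0],[1,0,0,0,0]]'
python3 -m pendant '[[1,0,0,0,0],[1,0,0,0,0],[1,0,0,0,0],[1,0,0,0,0],[1,0,0,0,0]]'
python3 -m pendant '[[0.8,0,0,0,0],[0.8,0,0,0,0],[0.7,0,0,0,0],[0.6,0,0,0,0],[0.6,0,0,0,0]]'
python3 -c "
from h import *
print(inm(observe()['tcp_pos'])); circ()"
```

```text
clock: 33.13
tcp_pos: [610.4, 118.6, 72.8]
ee_rot: [0.0, -0.033, 0.999, 0.0]
force: [0.9, 0.0, -1.8]
opening: 0.221
grip_force: 60.0
clock: 33.55
tcp_pos: [573.1, 116.3, 73.5]
ee_rot: [0.001, -0.033, 0.999, 0.0]
force: [0.1, 0.2, -2.2]
opening: 0.225
grip_force: 60.1
clock: 33.97
tcp_pos: [523.2, 113.1, 73.6]
ee_rot: [0.002, -0.033, 0.999, 0.0]
force: [0.9, 0.6, -2.0]
opening: 0.223
grip_force: 60.1
clock: 34.38
tcp_pos: [487.4, 110.7, 72.1]
ee_rot: [0.001, -0.033, 0.999, 0.0]
force: [0.8, 0.6, -3.0]
opening: 0.22
grip_force: 59.9
[-37.96372102 -37.09642715]
[[280.0, 168.0, 30.0], [368.0, 168.0, 31.0], [272.0, 106.0, 31.0], [370.0, 106.0, 31.0]]
```

```bash
python3 -m pendant '[[0,0,0.2,0,0],[0,0,0.1,0,0],[0.5,0,0,0,0],[0.6,0,0,0,0],[0.6,0,0,0,0]]'
python3 -m pendant '[[0.5,0,0,0,0],[0.5,0,0,0,0],[0.5,0,0,0,0],[0.4,0,0,0,0],[0.3,0,0,0,0]]'
python3 -m pendant '[[0.3,0,0,0,0],[0.3,0,0,0,0],[0.2,0,0,0,0],[0,0,0,0,0],[0,0,0,0,0]]'
python3 -c "
from h import *
print(inm(observe()['tcp_pos'])); circ()"
```

```text
clock: 34.85
tcp_pos: [473.2, 109.7, 70.1]
ee_rot: [0.003, -0.032, 0.999, 0.0]
force: [4.1, -0.3, 5.0]
opening: 0.222
grip_force: 61.0
clock: 35.27
tcp_pos: [450.6, 108.3, 70.0]
ee_rot: [0.003, -0.032, 0.999, 0.0]
force: [4.9, -0.6, 4.1]
opening: 0.225
grip_force: 61.1
clock: 35.68
tcp_pos: [442.2, 107.7, 69.9]
ee_rot: [0.002, -0.033, 0.999, 0.0]
force: [4.2, -0.8, 5.5]
opening: 0.221
grip_force: 61.2
[-83.21007662 -37.12577804]
[[274.0, 202.0, 30.0], [370.0, 204.0, 29.0], [350.0, 260.0, 28.0], [290.0, 260.0, 29.0]]
```

```bash
python3 -m pendant '[[0.2,0,0,0,0],[0.2,0,0,0,0],[0.1,0,0,0,0],[0,0,0,0,0],[0,0,0,0,0]]'
python3 -m pendant '[[0,0,-0.3,0,0],[0,0,-0.4,0,0],[0,0,-0.5,0,0],[0,0,-0.5,0,0],[0,0,-0.8,0,0]]'
python3 -m pendant '[[0,0,-1,0,0],[0,0,-1,0,0],[0,0,-1,0,0],[0,0,-0.8,0,0],[0,0,-0.5,0,0]]'
python3 -m pendant '[[0,0,-0.6,0,0],[0,0,-0.8,0,0],[0,0,-0.8,0,0],[0,0,-0.5,0,0],[0,0,-0.2,0,0]]'
python3 -m pendant '[[0,0,0,0,0],[0,0,0,0,0],[0,0,0,0,0],[0,0,0,0,0],[0,0,0,0,0]]'
python3 -c "
from h import *
print(inm(observe()['tcp_pos'])); circ(); tojar()"
```

```text
clock: 36.15
tcp_pos: [437.6, 107.4, 70.0]
ee_rot: [0.002, -0.033, 0.999, 0.0]
force: [4.5, -0.4, 6.1]
opening: 0.226
grip_force: 61.2
clock: 36.57
tcp_pos: [434.3, 107.2, 93.5]
ee_rot: [-0.001, -0.033, 0.999, -0.0]
force: [2.7, 0.9, -4.8]
opening: 0.219
grip_force: 59.5
clock: 36.98
tcp_pos: [434.4, 107.3, 137.5]
ee_rot: [-0.001, -0.033, 0.999, 0.0]
force: [-0.1, 0.4, -2.9]
opening: 0.22
grip_force: 59.8
clock: 37.4
tcp_pos: [436.0, 107.4, 166.8]
ee_rot: [0.001, -0.033, 0.999, 0.0]
force: [1.3, 0.2, -4.6]
opening: 0.22
grip_force: 59.8
clock: 37.82
tcp_pos: [435.1, 107.3, 165.4]
ee_rot: [-0.0, -0.033, 0.999, 0.0]
force: [-0.2, -0.1, -4.6]
opening: 0.229
grip_force: 59.8
[-90.29667204 -37.07305258]
[[368.0, 218.0, 28.0], [276.0, 220.0, 29.0], [350.0, 272.0, 28.0], [290.0, 272.0, 24.0]]
turn -2.160 shift x 22.26 y 0.00 z -0.15 now [435.2 107.3 165.5] F [ 0.3  0.1 -3.9] open 0.22 grip 60 t 37.9
```

```bash
python3 -m pendant '[[0,0,0,-0.02,0],[0,0,0,-0.04,0],[0,0,0,-0.06,0],[0,0,0,-0.08,0],[0,0,0,-0.08,0]]'
python3 -m pendant '[[0,0,0,-0.08,0],[0,0,0,-0.08,0],[0,0,0,-0.08,0],[0,0,0,-0.08,0],[0,0,0,-0.08,0]]'
python3 -m pendant '[[0,0,0,-0.08,0],[0,0,0,-0.08,0],[0,0,0,-0.08,0],[0,0,0,-0.08,0],[0,0,0,-0.08,0]]'
python3 -m pendant '[[0,0,0,-0.08,0],[0,0,0,-0.08,0],[0,0,0,-0.08,0],[0,0,0,-0.08,0],[0,0,0,-0.08,0]]'
python3 -m pendant '[[0,0,0,-0.08,0],[0,0,0,-0.08,0],[0,0,0,-0.08,0],[0,0,0,-0.08,0],[0,0,0,-0.08,0]]'
python3 -m pendant '[[0,0,0,-0.08,0],[0,0,0,-0.08,0],[0,0,0,-0.06,0],[0,0,0,-0.04,0],[0,0,0,-0.02,0]]'
python3 -c "
from h import *
tojar(); circ()"
```

```text
clock: 38.28
tcp_pos: [435.4, 107.3, 165.7]
ee_rot: [-0.0, -0.174, 0.985, 0.0]
force: [-0.4, -1.0, -4.1]
opening: 0.222
grip_force: 59.8
clock: 38.7
tcp_pos: [435.4, 107.3, 165.7]
ee_rot: [-0.0, -0.366, 0.93, 0.0]
force: [0.5, -0.3, -4.0]
opening: 0.223
grip_force: 59.9
clock: 39.12
tcp_pos: [435.4, 107.3, 165.7]
ee_rot: [0.0, -0.544, 0.839, 0.0]
force: [-0.4, -0.8, -3.6]
opening: 0.222
grip_force: 59.9
clock: 39.53
tcp_pos: [435.4, 107.3, 165.7]
ee_rot: [0.0, -0.7, 0.714, 0.0]
force: [-0.5, 0.5, -4.5]
opening: 0.221
grip_force: 59.9
clock: 39.95
tcp_pos: [435.4, 107.3, 165.7]
ee_rot: [-0.0, 0.828, -0.561, -0.0]
force: [-0.6, -1.2, -4.7]
opening: 0.219
grip_force: 59.9
clock: 40.37
tcp_pos: [435.4, 107.3, 165.7]
ee_rot: [-0.0, 0.897, -0.441, -0.0]
force: [0.2, 0.3, -4.2]
opening: 0.225
grip_force: 59.9
turn 0.003 shift x 22.25 y -0.00 z -0.13 now [435.4 107.3 165.7] F [ 0.2  0.3 -4.2] open 0.23 grip 60 t 40.4
[[276.0, 218.0, 29.0], [366.0, 218.0, 29.0], [354.0, 272.0, 25.0]]
```

```bash
python3 -m pendant '[[0.2,0,0,0,0],[0.4,0,0,0,0],[0.6,0,0,0,0],[0.8,0,0,0,0],[1,0,0,0,0]]'
python3 -m pendant '[[1.2,0,0,0,0],[1.4,0,0,0,0],[1.7,0,0,0,0],[1.7,0,0,0,0],[1.7,0,0,0,0]]'
python3 -m pendant '[[1.7,0,0,0,0],[1.7,0,0,0,0],[1.7,0,0,0,0],[1.7,0,0,0,0],[1.7,0,0,0,0]]'
python3 -m pendant '[[0,0,0,0,0],[-2.5,0,0,0,0],[-4.1,0,0,0,0],[-4.1,0,0,0,0],[-3,0,0,0,0]]'
python3 -m pendant '[[0,0,0,0,0],[0,0,0,0,0],[0,0,0,0,0],[0,0,0,0,0],[0,0,0,0,0]]'
python3 -c "
from h import *
go((508,-292.5),170,-.101)
d=snap('top','t9.png');cv2.imwrite('pics/t9c.png',cv2.resize(d['frame'][190:370,260:520],None,fx=3,fy=3,interpolation=cv2.INTER_CUBIC))"
```

```text
clock: 40.83
tcp_pos: [454.2, 82.9, 165.8]
ee_rot: [-0.0, 0.897, -0.442, 0.0]
force: [0.1, -0.3, -3.1]
opening: 0.224
grip_force: 59.8
clock: 41.25
tcp_pos: [501.8, 20.5, 165.8]
ee_rot: [0.0, 0.897, -0.443, 0.0]
force: [-0.2, 0.1, -3.4]
opening: 0.225
grip_force: 59.8
clock: 41.67
tcp_pos: [553.4, -47.2, 165.5]
ee_rot: [0.0, 0.897, -0.443, 0.0]
force: [-0.1, 0.0, -3.9]
opening: 0.222
grip_force: 59.8
clock: 42.08
tcp_pos: [467.3, 64.7, 165.8]
ee_rot: [-0.0, 0.897, -0.443, -0.001]
force: [-0.1, 0.4, -2.7]
opening: 0.223
grip_force: 60.1
clock: 42.5
tcp_pos: [470.1, 62.7, 166.0]
ee_rot: [-0.0, 0.897, -0.443, 0.0]
force: [-0.0, -0.3, -1.0]
opening: 0.222
grip_force: 60.1
turn 2.325 shift x -7.35 y -34.96 z -0.40 now [470.1  62.7 166. ] F [-0.  -0.3 -1. ] open 0.22 grip 60 t 42.5
```

View pics/t9c.png

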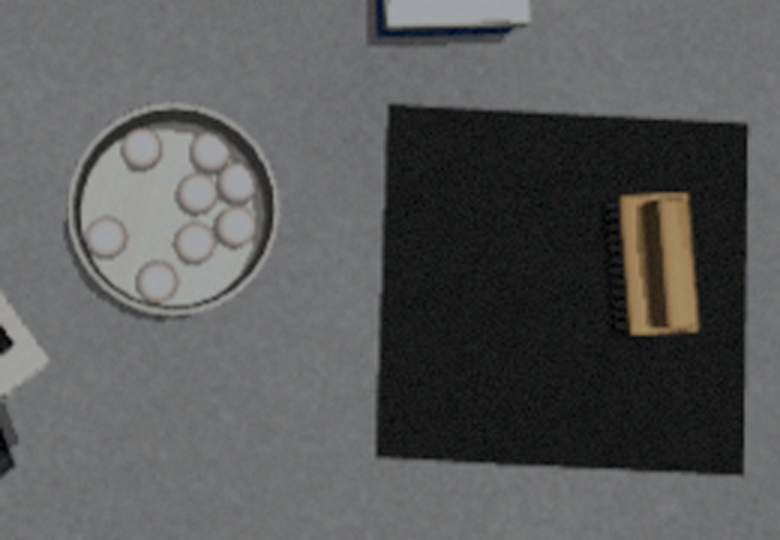

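All eight balls are in the jar; the brush stands on the mat at crop px (658, 263). Return the scoop.

```bash
python3 -m pendant '[[0,0,-1,0.12,0],[0,0,-1,0.12,0],[0,0,0,0.12,0],[0,0,0,0.12,0],[0,0,0,0.12,0]]'
python3 -m pendant '[[0,0,0,0.12,0],[0,0,0,0.12,0],[0,0,0,0.12,0],[0,0,0,0.12,0],[0,0,0,0.12,0]]'
python3 -m pendant '[[0,0,0,0.12,0],[0,0,0,0.12,0],[0,0,0,0.12,0],[0,0,0,0.12,0],[0,0,0,0.12,0]]'
python3 -m pendant '[[0,0,0,0.12,0],[0,0,0,0.12,0],[0,0,0,0.12,0],[0,0,0,0.12,0],[0,0,0,0,0]]'
python3 -c "
from h import *
go((508,-295),170,psi()-np.pi)"
```

```text
clock: 42.97
tcp_pos: [469.7, 63.0, 186.0]
ee_rot: [-0.0, 0.724, -0.69, 0.0]
force: [-0.3, 0.2, -2.7]
opening: 0.222
grip_force: 60.0
clock: 43.38
tcp_pos: [469.5, 63.0, 185.7]
ee_rot: [0.0, -0.487, 0.873, -0.0]
force: [-0.0, -0.0, -1.3]
opening: 0.222
grip_force: 60.0
clock: 43.8
tcp_pos: [469.5, 63.0, 185.7]
ee_rot: [0.0, -0.208, 0.978, 0.0]
force: [-0.1, -0.1, -3.0]
opening: 0.22
grip_force: 60.0
clock: 44.22
tcp_pos: [469.4, 63.1, 185.7]
ee_rot: [0.0, 0.029, 1.0, 0.0]
force: [0.2, -0.5, -1.1]
opening: 0.225
grip_force: 60.0
turn -0.000 shift x -5.91 y -35.53 z 1.57 now [469.4  63.1 185.7] F [ 0.2 -0.5 -1.1] open 0.23 grip 60 t 44.2
```

```bash
python3 -m pendant '[[-0.6,-3.6,0,0,0],[-0.6,-3.6,0,0,0],[-0.6,-3.6,0,0,0],[-0.6,-3.6,0,0,0],[-0.6,-3.6,0,0,0]]'
python3 -m pendant '[[-0.6,-3.6,0,0,0],[-0.6,-3.6,0,0,0],[-0.6,-3.6,0,0,0],[-0.6,-3.6,0,0,0],[-0.5,-3.1,0,0,0]]'
python3 -m pendant '[[0,0,0,0,0],[0,0,3.5,0,0],[0,0,4,0,0],[0,0,2.5,0,0],[0,0,0,0,0]]'
python3 -m pendant '[[0,0,0.8,0,0],[0,0,0.4,0,0],[0,0,0.2,0,0],[0,0,0,0,0],[0,0,0,0,0]]'
python3 -c "
from h import *
go((508,-295),68,psi()-np.pi)"
```

```text
clock: 44.63
tcp_pos: [489.2, -119.9, 185.8]
ee_rot: [0.0, 0.026, 1.0, 0.0]
force: [0.8, 0.5, -1.6]
opening: 0.224
grip_force: 60.1
clock: 45.05
tcp_pos: [508.3, -297.3, 185.5]
ee_rot: [0.0, 0.027, 1.0, -0.0]
force: [0.5, -0.0, -1.3]
opening: 0.223
grip_force: 60.2
clock: 45.47
tcp_pos: [504.0, -291.2, 79.4]
ee_rot: [-0.005, 0.026, 1.0, 0.003]
force: [-0.8, 1.2, -3.0]
opening: 0.221
grip_force: 60.2
clock: 45.88
tcp_pos: [509.4, -294.7, 73.2]
ee_rot: [0.001, 0.027, 1.0, -0.001]
force: [-1.0, 0.2, -1.6]
opening: 0.222
grip_force: 60.3
turn -0.000 shift x 0.14 y -0.04 z 0.52 now [ 509.4 -294.7   73.2] F [-1.   0.2 -1.6] open 0.22 grip 60 t 45.9
```

```bash
python3 -m pendant '[[0,0,0.2,0,0],[0,0,0.15,0,0],[0,0,0.15,0,0],[0,0,0,0,0],[0,0,0,0,0]]'
python3 -m pendant '[[0,0,0,0,0.4],[0,0,0,0,0.7],[0,0,0,0,1],[0,0,0,0,1],[0,0,0,0,1]]'
python3 -m pendant '[[0,0,0,0,1],[0,0,0,0,1],[0,0,-2,0,1],[0,0,-4,0,1],[0,0,-4,0,1]]'
python3 -m pendant '[[0,0,-4,0,1],[3,2,0,0,1],[3.6,2,0,0,1],[3.6,2,0,0,1],[3.6,2,0,0,1]]'
python3 -m pendant '[[0,3.6,0,0,1],[0,3.6,0,0,1],[0,3.6,0,0,1],[0,0,0,0,1],[0,0,0,0,1]]'
python3 -c "
from h import *
o=observe();print(o['tcp_pos'],o['force'])
d=snap('top');a=cv2.resize(d['frame'][200:360,260:520],None,fx=2,fy=2)
d=snap('scene');b=cv2.resize(d['frame'][180:360,100:360],None,fx=2,fy=1.4)
b=cv2.resize(d['frame'][180:300,100:360],None,fx=2,fy=2)
cv2.imwrite('pics/end.png',np.vstack([a,b]))"
```

```text
clock: 46.3
tcp_pos: [509.1, -294.4, 67.8]
ee_rot: [0.001, 0.027, 1.0, -0.0]
force: [-0.2, 0.1, 4.0]
opening: 0.221
grip_force: 61.1
clock: 46.72
tcp_pos: [508.3, -293.9, 66.6]
ee_rot: [-0.0, 0.027, 1.0, 0.0]
force: [-0.3, -0.2, 1.0]
opening: 0.915
grip_force: 0.0
clock: 47.13
tcp_pos: [506.8, -292.9, 166.1]
ee_rot: [-0.002, 0.027, 1.0, 0.001]
force: [1.4, -0.7, -0.2]
opening: 0.999
grip_force: 0.0
clock: 47.55
tcp_pos: [374.0, -205.9, 207.0]
ee_rot: [0.0, 0.027, 1.0, -0.0]
force: [-0.3, -0.7, 0.3]
opening: 0.999
grip_force: 0.0
clock: 47.97
tcp_pos: [380.8, -97.4, 207.0]
ee_rot: [0.0, 0.025, 1.0, -0.0]
force: [0.3, -0.6, 0.3]
opening: 1.002
grip_force: 0.0
[380.76967932 -97.35306943 206.98551994] [ 0.25286511 -0.6272311   0.28175184]
```

View pics/end.png

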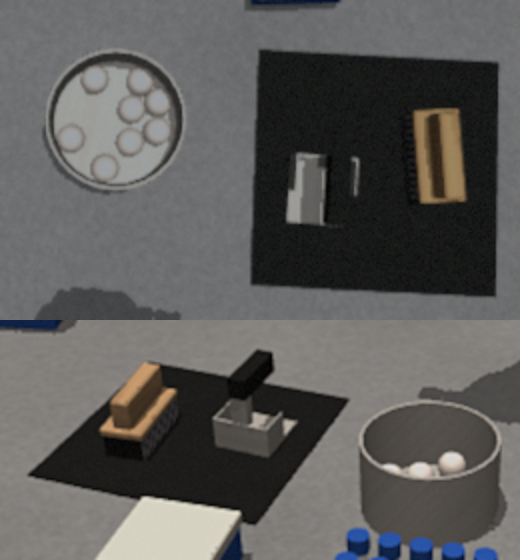

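The final view shows eight balls in the jar (around px (115, 120)), the scoop flat at (325, 190) and the brush upright at (440, 155), both on the mat and the arm clear of everything. I'm handing in.

```bash
python3 -c "
from h import *
print(ctrl.finish_job())"
```

```text
the job is handed in; nothing more can be done
None
```

I handed the job in at about 48 s on the clock: all eight balls are in the steel jar, and the brush (on its bristles) and the scoop (flat) are back on the mat; no verdict came back.

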